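Hang the dice drum's spare hoop on the sprung J-hook

TASK

Lift the dice drum's spare wooden hoop out of its cradle by the rim and pass the rim over the upturned tip of the J-hook on the post. Lower it gently until the rim bears on the flat of the hook's arm, then, still holding it, work it back along the arm until it settles down into the notch next to the post and bears on the hook there; let it go so that it hangs there upright and still. Do not force the sprung hook at any time, and leave the die, token, cart and jar where they are.

Things in the scene. Friction and masses are not known exactly. Their poses are not given: they have to be found in the camera images.
- hoop: Plain wooden hoop, a flat ring: 150 mm outer, 124 mm inner diameter, 14 mm thick along its axis, 110 to 220 g. Origin at its centre, own x along its axis, z up at the start. Stands upright in the cradle, centre 88 mm above the shelf. Gripped across its thickness from above, some 45 mm to one side of the topmost point, it leaves the top free for the hook's arm.
- rack: Fixed wooden cradle: base 100 x 150 x 12 mm with two upright slats (110 mm long, top 50 mm above the shelf) 19 mm apart, between which the hoop stands on two round crossbars. Origin under its centre on the shelf; x along the hoop's axis.
- stand: Fixed wooden post, 22 x 24 mm, 250 mm tall, base 130 x 130 x 16 mm. Origin on the shelf under the post. A dark steel J-hook's level arm, 14 mm wide, points along the stand's -x. Distances along -x from the origin: face of the hook's block 18 mm; notch from 18 to 36 mm, 6 mm deep; flat top of the arm 36 to 82 mm; upturned tip 82 to 90 mm, 16 mm above the flat.
- post_top (a point): Top of the post. The arm's height is set anew each time and no reading tells it: the flat lies 225 to 265 mm above the shelf. The arm rides on a spring: it sinks about 1 mm per 1.5 N (16 mm at most). Hoop and hook may push on each other with 14 N at most. The hook's block is 36 mm square, its top 10 mm above the flat; the arm is 16 mm deep, free below.
- under_notch (a point): Point on the base's top face, plumb below the middle of the notch, 27 mm from the post's centre along the stand's -x. The hung hoop's centre belongs above it, its axis along the stand's x.
- under_flat (a point): Point on the base's top face, plumb below the middle of the arm's flat, 59 mm from the post's centre along the stand's -x.
- die: Bone-coloured die, 22 mm cube, on the shelf. Origin under its centre. Leave alone.
- token: Polished horn token, round, 36 mm across, 8 mm high, on the shelf. Origin under its centre. Leave alone.
- cart: Tin figurine of a two-wheeled cart, about 60 x 32 x 27 mm, fixed on the shelf. Origin under its centre. Leave alone.
- jar: Earthenware jar with a lid, 58 mm across, 75 mm tall, fixed on the shelf. Origin under its centre. Leave alone.
Mind the look-alikes: they are no part of the job. Of the things that look like the rack, take the one that is farthest from the robot's base at the start. There is more than one size of the hoop; the one meant has the size given above.

How it is judged (in metres and radians):
On the way, in this order (a step that is already met when the one before it is completed fails the run):
1. the hoop is lifted clear of the cradle in the gripper (height (world z) of hoop above 0.14 m and contact force between hoop and the fingers above 1 N and contact force between hoop and rack below 0.1 N and contact force between hoop and stand below 0.1 N), for 0.2 s.
2. still held, the rim bears on the flat of the hook's arm, between the notch and the tip (contact force between hoop and stand above 1 N and contact force between hoop and the fingers above 1 N and x of hoop in the frame of stand between -0.079 and -0.04 m and y of hoop in the frame of stand between -0.03 and 0.03 m and height (world z) of hoop above 0.12 m), for 0.3 s.
3. still held, the rim bears on the hook in the notch (contact force between hoop and stand above 0.7 N and contact force between hoop and the fingers above 1 N and x of hoop in the frame of stand between -0.034 and -0.0215 m and y of hoop in the frame of stand between -0.03 and 0.03 m), for 0.2 s.
At the end, for the whole second after the job is handed in: The hoop hangs from the hook with its rim in the notch (centre 27 mm in front of the post's centre no more than 7 mm too far out or 5.5 mm too far in, within 30 mm sideways, axis within about 7 degrees of level and 11 degrees of the arm's direction), off the shelf, released and at rest (x of hoop in the frame of stand between -0.034 and -0.0215 m and y of hoop in the frame of stand between -0.03 and 0.03 m and angle between hoop's own x axis and vertical between 1.44 and 1.7 rad and angle between the x axis of hoop and the x axis of stand, either way round below 0.2 rad and height (world z) of hoop above 0.12 m and contact force between hoop and stand above 0.7 N and contact force between hoop and the fingers below 0.05 N and linear speed of hoop below 0.03 m/s and angular speed of hoop below 0.4 rad/s); the robot touches nothing.
It fails at once if hoop and hook push on each other with more than 14 N (contact force between hoop and stand above 14 N).
It fails at once if fingers push on the hook or its post with more than 14 N (contact force between the fingers and stand above 14 N).
It fails at once if a bystander is moved by more than 15 mm or pushed hard (distance of any of die, token from where it was at the start of the episode above 0.015 m or contact force between anything else and cart above 8 N or contact force between anything else and jar above 8 N).
It also fails if it takes over 70 s, if anything falls off the work surface, if the arm or the gripper's body presses on something with over 40 N, if the wrist force passes 120 N, or if a joint passes its speed limit or range.

ROBOT

A 7-joint arm with a two-finger parallel gripper is mounted at the origin on the work surface. World frame = base frame: x ahead of the robot, y to its left, z up, the work surface at z = 0. Lengths are in mm, angles in rad, forces in N, time in s.
With the tool pointing down it reaches from about 400 to 875 mm from the base axis. Payload 4.4 kg.
Tool frame: the origin (TCP) lies at the very end of the fingers, on their centre line; the grasp point (between the pads) lies ctrl.grip_depth behind it (ctrl.grip_depth is the distance from the TCP to the grasp point, in mm); y points along the fingers, x is the direction in which the jaws open and shut, and the axes are right-handed (so a half turn about y gives the same grasp; the last joint's range is limited). The gripper opens to 85 mm and grips with 20 to 120 N. Pads are 22 mm wide; open, the fingers measure 114 mm over their backs; the gripper's body (76 mm by 85 mm) begins 54 mm behind the grasp point. The pads swing forward as they close: fully open they stand 13 mm farther back than shut.
Start: joints at [-1.238, 0.628, 0.038, 1.517, -0.027, 0.996, -0.02], TCP at [252.381, 599.017, 231.313] pointing down, gripper open.
Joint ranges: [-3.06, 3.06], [-0.37, 2.12], [-1.25, 1.32], [0.18, 2.47], [-1.1, 4.24], [0.23, 1.98], [-2.94, 2.94]. Speed limits (rad/s): [2.57, 2.57, 3.14, 3.14, 3.14, 3.14, 3.14].

INTERFACE

Orientations are given as [roll, pitch, yaw] about the fixed x, y, z axes, in that order (R = Rz(yaw) Ry(pitch) Rx(roll)).
In Python, from cell import ctrl gives the robot as it stands.
- The arm moves only by the tool apply_moves, never from a script. Its argument "motion" is a list of rows, each a list of 5 numbers: the shift along the tool's x, y, z in cm, then the turn about the tool's y in rad, then the finger opening in cm, from 0 to 8.54. In form: [[tx, ty, tz, roll, hand], ...]. A call has 1 to 20 rows; each row is the pose to reach, as a shift and turn from the pose commanded when the call began, along the tool's axes at that moment; what a row does not reach only later rows make up. A row lasts 1/8 s, in which the tool goes at most 62.5 mm and 10.7 degrees, less where a joint would pass 70% of its speed; a pose out of reach is approached as far as the arm can. A call with a gripper value outside its range is refused whole. The fingers move at their own pace and stop on an object; the grip force is fixed at half the most. Time passes only in rows, so rows that repeat a pose let the fingers close. It gives the time, the measured TCP pose, the force and the opening at its end, in the units of the state.
- ctrl.read_state(): the state, without advancing time (a new reading comes with each control period).
- ctrl.get_image(name): name is "scene" or "side" or "wrist"; returns a dict with "image" (384x512x3 uint8, red, green, blue), "vfov" (degrees; the focal length in pixels is half the picture's height over the tangent of half this angle, whatever the lens; pixels are square), "cx", "cy" (the principal point, pixels), "k1" (the pictures are not rectified: a ray, as slopes to the right and down, at radius r is drawn at 1 + k1 r^2 times it, then the intrinsics apply), "extrinsics" (4x4, takes a point from world to camera coordinates); the wrist camera has in their place "tool_from_camera" (4x4, takes a point from camera to tool coordinates, whose origin is the TCP and whose axes are the tool frame's). Camera axes: x right, y up, looking along -z (the intrinsics and any distortion apply to the point x, -y, -z); pixel columns grow to the right and rows downward; lengths in mm; the calibration is good to about 2 mm. A picture is of the moment at which its call begins: read the wrist's pose just before it. There is no depth.
- ctrl.finish_job(): hands the job in, once; it reports no verdict.
Trained networks look in a picture, given as the dict that the camera call returned (one of the last four; its "shot" number tells which), for a name from the list of things; names that differ only in an ending like _2 or _b are one class to them, and where a whole thing is asked for, a point or a joint stands for the part that bears it (a point fixed in the world has none). Each returns a list of dicts, best first, with "confidence" (0 to 1); they miss things now and then, are a little off and sometimes report something else, mostly with a low value. They report only what shows in the picture. A call takes as long as a camera call. They do not tell look-alikes from the thing itself.
- ctrl.search_frame(picture, query): "location" ([x, y, z] in mm, in world coordinates, good to about 4 mm: the middle of the surface that is visible of it).
- ctrl.mark_of(picture, query): "location" ([x, y, z] in mm, in world coordinates, good to about 4 mm: a listed point, or the origin of a listed thing).
The state is a dict: "clock": time; "qpos": joint angles; "qd": joint speeds; "tau": joint torques, N m; "eef_pos": TCP position; "tool_rot": TCP orientation; "force": force on the tool from outside, world axes, zero at the start; "torque": the same for the moment, N m; "width": finger opening in mm.
Only numpy, scipy, OpenCV 4.12 (cv2) and the standard library are available. Lean on these libraries where they do the work, as an engineer would, in place of code of your own. Each camera call takes 0.05 s, during which the arm holds its last target.

## Working session

There is one attempt and no reset: what is moved stays moved. The work goes in short steps, Python scripts to look and compute and a tool call to move; the robot and the scene stay as the last step left them, time stands still between calls to the robot, and variables do not carry over. Pictures are saved under pics/ and viewed, and the job is handed in when it is done.

Besides the shell and the picture viewer there is one more tool, called after "Call:" by a JSON object that holds its "api" and its "payload". apply_moves: Moves the arm, as the interface text tells. Its arguments: {"type":"object","properties":{"motion":{"type":"array","items":{"type":"array","items":{"type":"number"}}}},"required":["motion"]}

```bash
mkdir -p pics; ls; cat > h.py <<'E'
import numpy as np, cv2
from cell import ctrl
from scipy.spatial.transform import Rotation as R
def shot(n,fn=None):
    s=ctrl.read_state(); p=ctrl.get_image(n); p['state']=s
    if fn: cv2.imwrite('pics/'+fn,p['image'][:,:,::-1])
    return p
def cam(p):
    """returns f, world_from_cam"""
    h=p['image'].shape[0]; f=h/2/np.tan(np.radians(p['vfov'])/2)
    if 'extrinsics' in p: T=np.linalg.inv(np.array(p['extrinsics']))
    else:
        s=p['state']; W=np.eye(4); W[:3,:3]=R.from_euler('xyz',s['tool_rot']).as_matrix(); W[:3,3]=s['eef_pos']
        T=W@np.array(p['tool_from_camera'])
    return f,T
def proj(p,X):
    f,T=cam(p); X=np.atleast_2d(X); c=(np.linalg.inv(T)@np.c_[X,np.ones(len(X))].T).T
    a=c[:,0]/-c[:,2]; b=-c[:,1]/-c[:,2]; k=1+p['k1']*(a*a+b*b)
    return np.c_[p['cx']+f*a*k,p['cy']+f*b*k]
def ray(p,uv):
    f,T=cam(p); a=(uv[0]-p['cx'])/f; b=(uv[1]-p['cy'])/f; x,y=a,b
    for _ in range(30):
        k=1+p['k1']*(x*x+y*y); x,y=a/k,b/k
    d=T[:3,:3]@np.array([x,-y,-1]); return T[:3,3],d/np.linalg.norm(d)
def onz(p,uv,z):
    o,d=ray(p,uv); return o+d*(z-o[2])/d[2]
def tri(l):
    A=np.zeros((3,3));b=np.zeros(3)
    for p,uv in l:
        o,d=ray(p,uv);M=np.eye(3)-np.outer(d,d);A+=M;b+=M@o
    return np.linalg.solve(A,b)
E
python3 - <<'E'
from h import *
s=ctrl.read_state(); print(s, ctrl.grip_depth)
for n in ['scene','side','wrist']:
    p=shot(n,n+'0.png'); print(n,p['vfov'],p['cx'],p['cy'],p['k1'])
    if n!='wrist': print(cam(p)[1].round(2).tolist())
    for q in ['hoop','rack','stand','die','token','cart','jar']:
        print(q,[(d['location'] if not hasattr(d['location'],'round') else np.round(d['location']).tolist(),round(d['confidence'],2)) for d in ctrl.mark_of(p,q)])
    for q in ['post_top','under_notch','under_flat']:
        print(q,[(np.round(d['location'],1).tolist(),round(d['confidence'],2)) for d in ctrl.mark_of(p,q)])
E
```

```text
pics
{'clock': 0.0, 'qpos': array([-1.23779467,  0.62936875,  0.03843384,  1.5183868 , -0.02702493,
        0.99628545, -0.02000726]), 'qd': array([ 0.0002837 , -0.0008902 ,  0.00151038,  0.00143873, -0.00121809,
       -0.00024203, -0.0015079 ]), 'tau': array([-6.59379657e-04, -5.63403726e+01,  1.22599650e+00, -1.93453145e+01,
        1.09348178e-02,  1.05420436e-02, -6.44232827e-06]), 'eef_pos': array([252.12085825, 598.42399458, 230.36826172]), 'tool_rot': array([-1.57079771,  0.00193084,  1.17197998]), 'force': array([-0.64397732,  0.24151539, -0.36222062]), 'torque': array([ 0.03465978, -0.02883772, -0.01612956]), 'width': 85.70135097571493} 18.700000000000003
scene 44.077196679391854 251.62661774798488 189.69974212518875 -0.06804138008136436
[[0.81, -0.49, 0.32, 927.43], [0.59, 0.68, -0.43, -448.33], [-0.01, 0.54, 0.84, 1015.4], [0.0, 0.0, 0.0, 1.0]]
hoop [([792.2, -241.2, 100.5], 0.89), ([598.5, -239.2, 86.0], 0.87)]
rack [([410.4, -287.2, 2.7], 0.74), ([597.7, -237.8, -0.8], 0.68), ([608.9, 207.6, 246.4], 0.32)]
stand [([611.4, 208.1, -3.0], 0.68)]
die [([468.3, -15.0, 0.5], 
[... 426 characters left out ...]
697.07], [-0.01, 0.79, 0.62, 749.99], [0.0, 0.0, 0.0, 1.0]]
hoop [([790.0, -241.1, 99.2], 0.68), ([598.1, -239.0, 84.1], 0.59)]
rack [([602.7, -238.5, -3.4], 0.94), ([416.3, -285.9, 0.7], 0.7), ([598.9, -233.1, 89.1], 0.3)]
stand [([609.2, 208.3, 2.5], 0.89)]
die [([463.4, -15.0, 2.2], 0.49)]
token [([536.4, 5.3, 2.3], 0.67)]
cart [([596.8, 13.8, -1.4], 0.75)]
jar [([714.8, -0.5, 0.0], 0.88)]
post_top [([611.6, 206.3, 244.8], 0.65)]
under_notch [([583.1, 210.1, 19.3], 0.96)]
under_flat [([556.3, 201.6, 13.2], 0.82)]
wrist 63.53217010026273 253.4700782489377 193.82348854939033 0.009881938057338007
hoop []
rack []
stand []
die []
token []
cart []
jar []
post_top []
under_notch []
under_flat []
```

View images.

View pics/scene0.png

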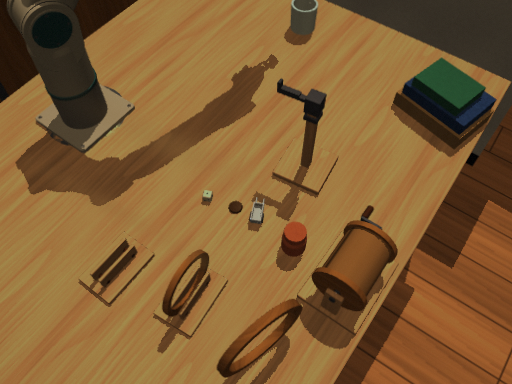

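View pics/side0.png

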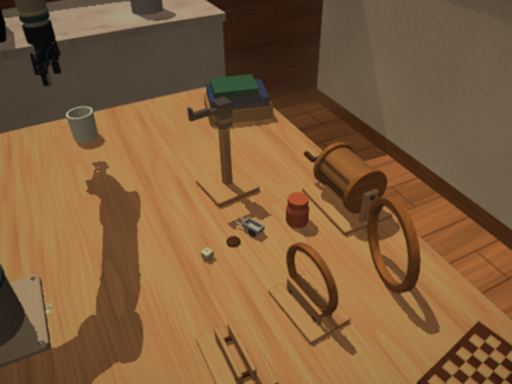

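```bash
python3 - <<'E'
from h import *
s=shot('scene'); d=shot('side')
def crop(p,u0,v0,u1,v1,k,fn):
    c=p['image'][v0:v1,u0:u1,::-1]; cv2.imwrite('pics/'+fn,cv2.resize(c,None,fx=k,fy=k,interpolation=cv2.INTER_CUBIC))
crop(s,140,230,300,380,5,'s_hoop.png'); crop(d,250,170,430,350,4,'d_hoop.png')
crop(s,260,70,350,200,4,'s_stand.png'); crop(d,180,85,290,210,5,'d_stand.png')
E
```

```text
(no output)
```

View pics/s_hoop.png

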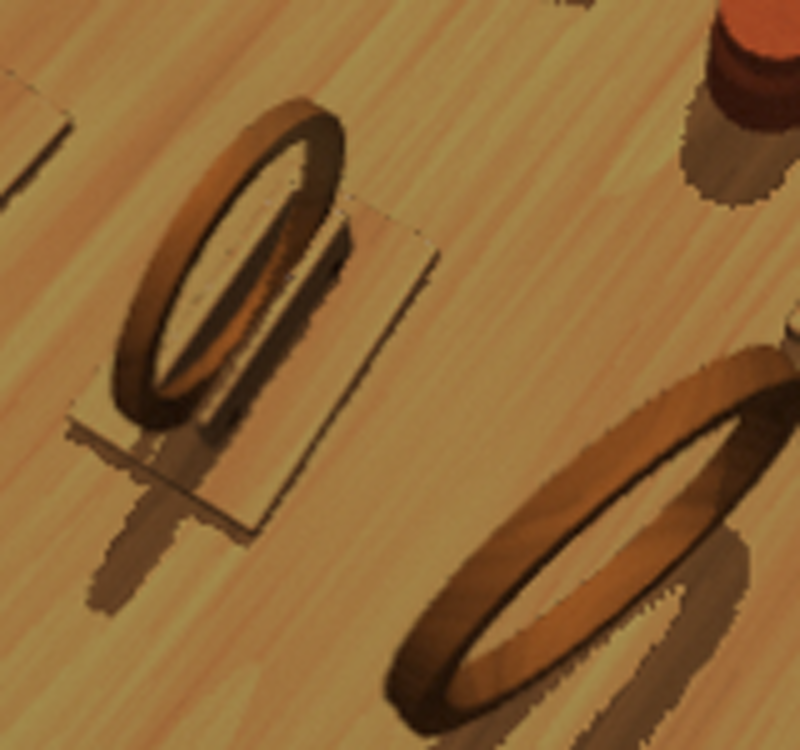

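View pics/d_hoop.png

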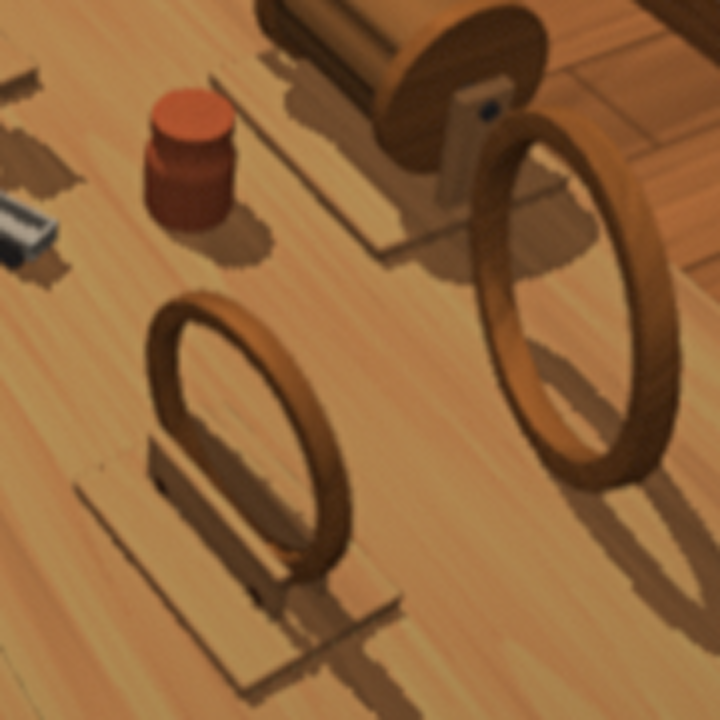

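View pics/s_stand.png

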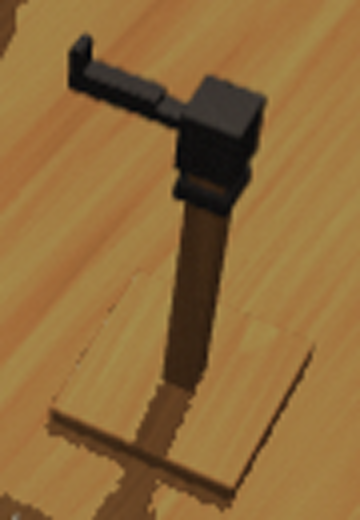

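View pics/d_stand.png

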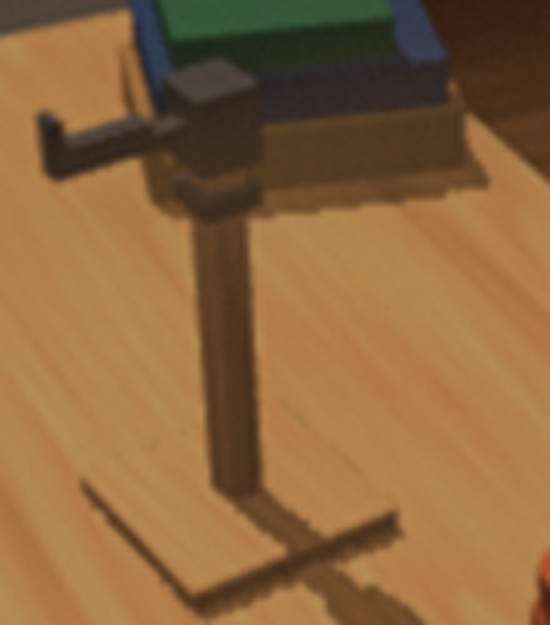

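```bash
cat > fit.py <<'E'
from h import *
from scipy.optimize import least_squares
s=shot('scene'); d=shot('side')
def Rz(a): return np.array([[np.cos(a),-np.sin(a),0],[np.sin(a),np.cos(a),0],[0,0,1]])
def pts(x,L): return np.array(L)@Rz(x[2]).T+[x[0],x[1],0]
def match(x,z,a,b,ps,pd):
    # corners of rectangle; assign nearest
    C=pts(x,[[i*a/2,j*b/2,z] for i in(-1,1) for j in(-1,1)])
    r=[]
    for p,obs in((s,ps),(d,pd)):
        q=proj(p,C)
        for o in obs:
            e=q-o; r.append(e[np.argmin((e**2).sum(1))])
    return np.ravel(r)
ps=[(154,314),(190,336),(228,280.4)]; pd=[(268.75,291.25),(310.5,342.5),(350,320)]
for y0 in (0,.15,-.15):
    f=least_squares(match,[600,-238,y0],args=(12,100,150,ps,pd)); print('rack',f.x.round(3),f.cost,f.fun.round(1))
ps=[(272.5,172.5),(318,192.5),(338.3,156.8)]; pd=[(196.6,181),(219.4,204.4),(259.6,187.4)]
for y0 in (0,.15,-.15):
    g=least_squares(match,[610,208,y0],args=(16,130,130,ps,pd)); print('stand',g.x.round(3),g.cost,g.fun.round(1))
bs=[(311.2,88.8),(326.2,94.5),(323,104.5)]; bd=[(212.4,101.4),(223,96.6),(232.4,100.4),(221,106)]
def mh(x): return match([x[0],x[1],x[2]],x[3],36,36,bs,bd)
k=least_squares(mh,[*g.x,255]); print('block',k.x.round(3),k.cost,k.fun.round(1))
E
python3 fit.py
```

```text
rack [ 5.97432e+02 -2.40327e+02  8.90000e-02] 6.392966222157894 [-1.9 -1.2 -0.2  0.7 -0.  -0.9 -0.5 -1.4  0.6  0.4  1.6 -1. ]
rack [ 5.97432e+02 -2.40327e+02  8.90000e-02] 6.392966222154256 [-1.9 -1.2 -0.2  0.7 -0.  -0.9 -0.5 -1.4  0.6  0.4  1.6 -1. ]
rack [ 5.97432e+02 -2.40327e+02  8.90000e-02] 6.392966222151362 [-1.9 -1.2 -0.2  0.7 -0.  -0.9 -0.5 -1.4  0.6  0.4  1.6 -1. ]
stand [6.11331e+02 2.04865e+02 1.32000e-01] 3.0255394607336363 [-1.   0.4 -0.   0.8  0.1 -0.6 -0.8 -1.4 -0.2 -0.1  1.  -0.7]
stand [6.11331e+02 2.04865e+02 1.32000e-01] 3.025539460715205 [-1.   0.4 -0.   0.8  0.1 -0.6 -0.8 -1.4 -0.2 -0.1  1.  -0.7]
stand [6.11331e+02 2.04865e+02 1.32000e-01] 3.025539460715105 [-1.   0.4 -0.   0.8  0.1 -0.6 -0.8 -1.4 -0.2 -0.1  1.  -0.7]
block [6.12673e+02 2.09169e+02 2.87000e-01 2.62432e+02] 1.9811175365294602 [-0.3  0.4  0.7 -1.3 -0.4  0.4 -0.6 -0.3  0.3 -0.2  0.4  0.8  0.2  0.1]
```

```bash
cat >> h.py <<'E'
def plan(target,yaw):
    s=ctrl.read_state(); W=R.from_euler('xyz',s['tool_rot']).as_matrix()
    dl=np.array(target)-s['eef_pos']; t=W.T@dl/10
    y0=np.arctan2(W[1,0],W[0,0]); dy=(yaw-y0+np.pi)%(2*np.pi)-np.pi
    print('t',round(s['clock'],2),'pos',s['eef_pos'].round(1),'yaw',round(y0,4),'F',s['force'].round(2),'w',round(s['width'],1))
    print('shift cm',t.round(2),'roll',round(-dy,4))
E
python3 - <<'E'
from h import *
p=shot('wrist'); print(np.array(p['tool_from_camera']).round(3))
plan([594,-195,330],0.089)
E
```

```text
[[ 1.0000e+00 -0.0000e+00  0.0000e+00 -8.4000e-02]
 [ 0.0000e+00  2.9700e-01 -9.5500e-01 -1.4295e+02]
 [ 0.0000e+00  9.5500e-01  2.9700e-01  7.5925e+01]
 [ 0.0000e+00  0.0000e+00  0.0000e+00  1.0000e+00]]
t 1.9 pos [252.4 599.  231.3] yaw 1.172 F [ 0.23  0.42 -0.42] w 85.5
shift cm [-59.9   -9.87 -62.31] roll 1.083
```

Call:
{"api": "apply_moves", "payload": {"motion": [[0,-6,0,0,8.5],[-4,-9.9,-4,0.1,8.5],[-8,-9.9,-8.3,0.25,8.5],[-12,-9.9,-12.5,0.4,8.5],[-16,-9.9,-16.6,0.5,8.5],[-20,-9.9,-20.8,0.6,8.5],[-24,-9.9,-25,0.7,8.5],[-28,-9.9,-29.1,0.8,8.5],[-32,-9.9,-33.3,0.9,8.5],[-36,-9.9,-37.4,1.0,8.5],[-40,-9.9,-41.6,1.083,8.5],[-44,-9.9,-45.8,1.083,8.5],[-48,-9.9,-49.9,1.083,8.5],[-52,-9.9,-54.1,1.083,8.5],[-56,-9.9,-58.3,1.083,8.5],[-59.9,-9.9,-62.3,1.083,8.5],[-59.9,-9.9,-62.3,1.083,8.5],[-59.9,-9.9,-62.3,1.083,8.5],[-59.9,-9.9,-62.3,1.083,8.5]]}}

```text
clock: 4.28
eef_pos: [593.9, -192.9, 330.4]
tool_rot: [-1.569, -0.0, 0.091]
force: [-0.1, -0.2, -0.6]
width: 84.9
```

```bash
python3 - <<'E'
from h import *
plan([594,-195,330],0.089)
p=shot('wrist','w1.png')
for q in ['hoop','rack']: print(q,[(np.round(d['location'],1).tolist(),round(d['confidence'],2)) for d in ctrl.mark_of(p,q)])
E
```

```text
t 4.28 pos [ 593.9 -192.9  330.4] yaw 0.0914 F [-0.06 -0.17 -0.61] w 84.9
shift cm [-0.01  0.04 -0.21] roll 0.0024
hoop [([597.4, -238.7, 82.5], 0.64)]
rack [([415.0, -282.5, 0.8], 0.84), ([595.0, -238.4, 2.1], 0.55)]
```

View pics/w1.png

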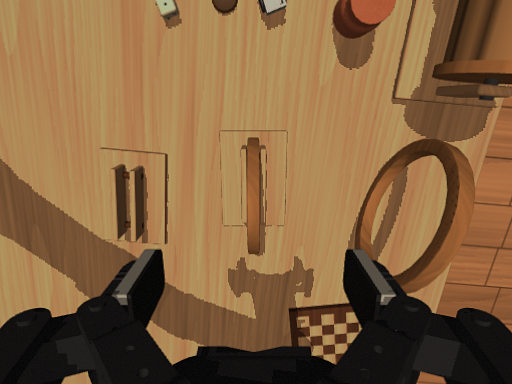

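```bash
cat > ov.py <<'E'
from h import *
def hoop(c,yaw,pitch=0):
    t=np.linspace(0,2*np.pi,120); ax=np.array([np.cos(yaw),np.sin(yaw),0]); la=np.array([-ax[1],ax[0],0]); up=np.array([0,0,1.])
    out=[]
    for r in(75,62):
        for e in(-7,7):
            out.append(np.array(c)+e*ax+r*(np.cos(t)[:,None]*la+np.sin(t)[:,None]*up))
    return out
def draw(p,curves,fn,box,k):
    u0,v0,u1,v1=box
    im=cv2.resize(p['image'][v0:v1,u0:u1,::-1],None,fx=k,fy=k,interpolation=cv2.INTER_CUBIC)
    for c,col in curves:
        q=(proj(p,c)-[u0,v0]+.5)*k
        cv2.polylines(im,[q.round().astype(int)],False,col,1)
    cv2.imwrite('pics/'+fn,im)
def rect(c,yaw,z,a,b):
    ax=np.array([np.cos(yaw),np.sin(yaw)]); la=np.array([-ax[1],ax[0]])
    return np.array([[*(np.array(c[:2])+i*a/2*ax+j*b/2*la),z] for i,j in((-1,-1),(1,-1),(1,1),(-1,1),(-1,-1))])
E
python3 - <<'E'
from ov import *
for n,box,k in(('wrist',(205,115,305,265),4),('scene',(140,230,240,350),5),('side',(260,235,360,350),5)):
    p=shot(n)
    cs=[(h,(255,255,0)) for h in hoop((597.5,-239.3,88),.089)]+[(rect((597.5,-239.5),.089,12,100,150),(0,0,255))]
    draw(p,cs,'ov_%s1.png'%n,box,k)
E
```

```text
(no output)
```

View pics/ov_wrist1.png

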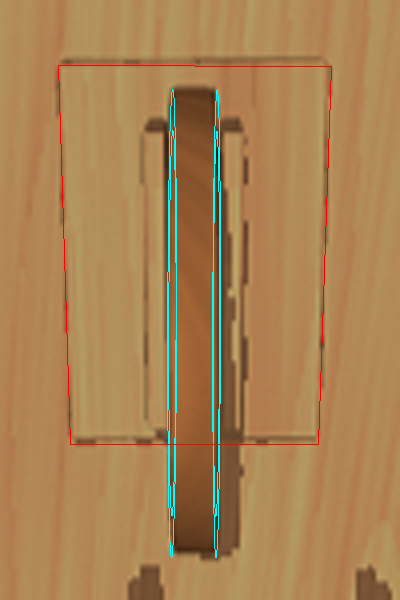

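View pics/ov_scene1.png

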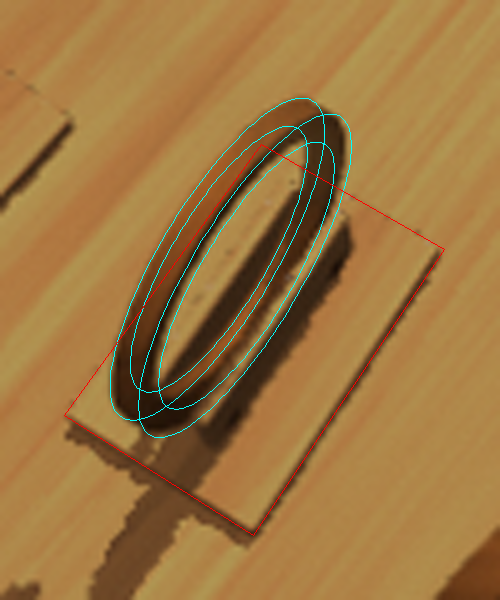

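View pics/ov_side1.png

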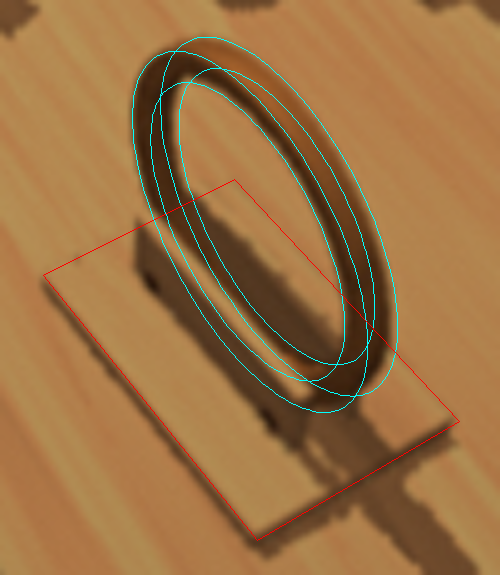

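Call:
{"api": "apply_moves", "payload": {"motion": [[0,5,-0.16,0,8.5],[0,10,-0.16,0,8.5],[0,14,-0.16,0,8.5],[0,18,-0.16,0,8.5],[0,20,-0.16,0,8.5],[0,21,-0.16,0,8.5],[0,21,-0.16,0,8.5],[0,21,-0.16,0,8.5]]}}

```text
clock: 5.58
eef_pos: [594.8, -196.9, 121.4]
tool_rot: [-1.572, -0.002, 0.089]
force: [1.1, -0.1, 0.2]
width: 84.7
```

```bash
python3 - <<'E'
from h import *
plan([593.5,-194.5,121],0.089)
p=shot('wrist','w2.png')
E
```

```text
t 5.58 pos [ 594.8 -196.9  121.4] yaw 0.089 F [ 1.11 -0.07  0.15] w 84.7
shift cm [-0.11  0.04  0.25] roll 0.0
```

View pics/w2.png

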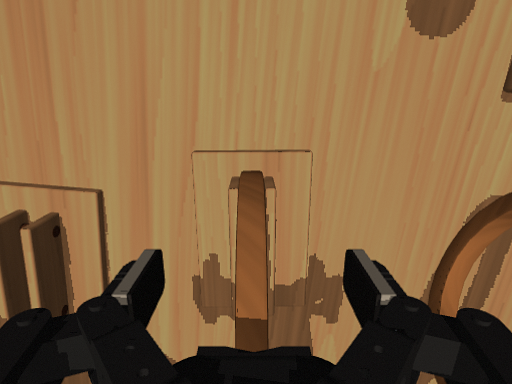

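Call:
{"api": "apply_moves", "payload": {"motion": [[-0.1,0,0.2,0,8.5],[-0.1,0,0.2,0,5],[-0.1,0,0.2,0,3],[-0.1,0,0.2,0,2],[-0.1,0,0.2,0,1],[-0.1,0,0.2,0,0.5],[-0.1,0,0.2,0,0.5],[-0.1,0,0.2,0,0.5],[-0.1,0,0.2,0,0.5],[-0.1,0,0.2,0,0.5]]}}

```text
clock: 6.88
eef_pos: [593.0, -194.6, 120.4]
tool_rot: [-1.571, -0.0, 0.089]
force: [1.5, -0.1, -0.2]
width: 6.3
```

```bash
python3 - <<'E'
from h import *
plan([593.5,-194.5,121],0.089)
p=shot('wrist','w3.png'); d=shot('side'); 
cv2.imwrite('pics/d3.png',cv2.resize(d['image'][150:350,200:440,::-1],None,fx=3,fy=3))
E
```

```text
t 6.88 pos [ 593.  -194.6  120.4] yaw 0.089 F [ 1.48 -0.13 -0.2 ] w 6.3
shift cm [ 0.05 -0.06  0.01] roll 0.0
```

View pics/w3.png

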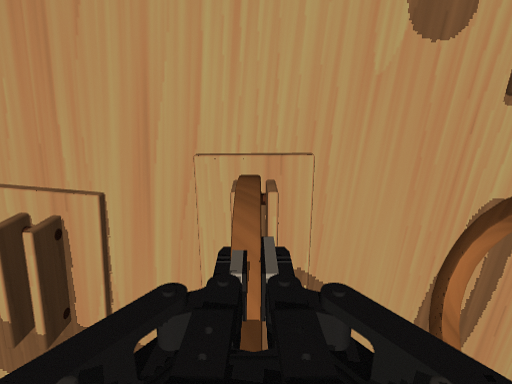

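View pics/d3.png

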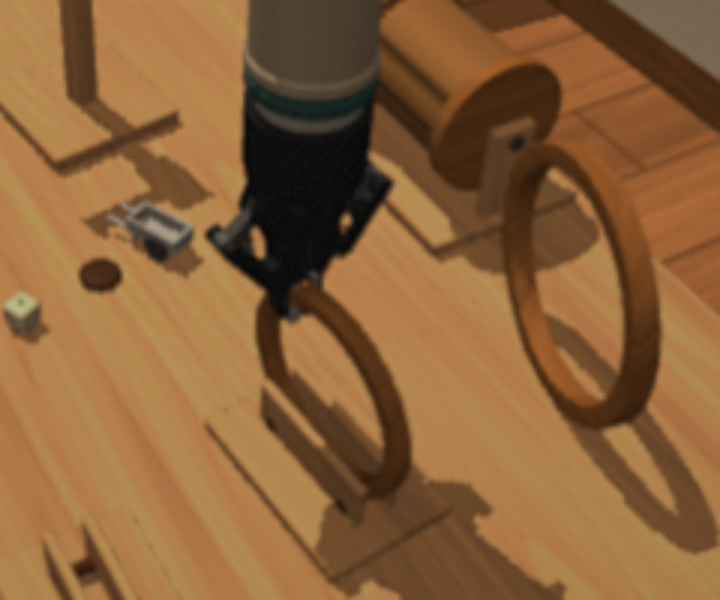

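Call:
{"api": "apply_moves", "payload": {"motion": [[0,0,0,0,0],[0,0,0,0,0],[0,-0.5,0,0,0],[0,-1.5,0,0,0],[0,-3,0,0,0],[0,-5,0,0,0],[0,-8,0,0,0],[0,-11,0,0,0],[0,-13.5,0,0,0],[0,-15,0,0,0],[0,-15,0,0,0],[0,-15,0,0,0],[0,-15,0,0,0]]}}

```text
clock: 8.6
eef_pos: [592.3, -194.3, 269.1]
tool_rot: [-1.57, 0.002, 0.089]
force: [0.8, 0.2, -2.4]
width: 5.7
```

```bash
python3 - <<'E'
from h import *
plan([480,150,271],0.132)
p=shot('wrist','w4.png'); d=shot('side','d4.png'); 
E
```

```text
t 8.6 pos [ 592.3 -194.3  269.1] yaw 0.089 F [ 0.81  0.23 -2.39] w 5.7
shift cm [-8.12 -0.14 35.29] roll -0.043
```

View pics/w4.png

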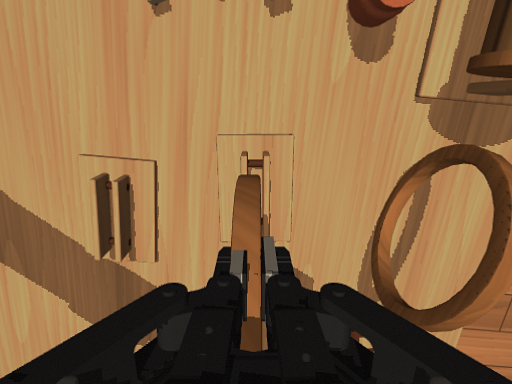

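View pics/d4.png

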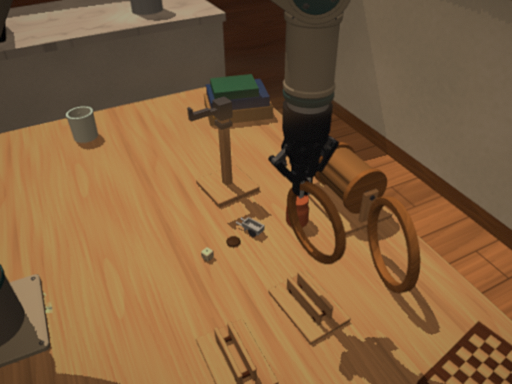

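```bash
cat >> ov.py <<'E'
def tool(s):
    W=np.eye(4); W[:3,:3]=R.from_euler('xyz',s['tool_rot']).as_matrix(); W[:3,3]=s['eef_pos']; return W
def hoopT(W,c,rv):
    """hoop in tool frame: axis tool x, lateral tool z, up -y; c centre offset, rv extra rotvec in tool axes"""
    t=np.linspace(0,2*np.pi,120); M=R.from_rotvec(rv).as_matrix()
    out=[]
    for r in(75,62):
        for e in(-7,7):
            L=np.c_[np.full(120,e),-r*np.sin(t),r*np.cos(t)]@M.T+c
            out.append(L@W[:3,:3].T+W[:3,3])
    return out
E
python3 - <<'E'
from ov import *
for n,box,k in(('wrist',(200,150,310,350),3),('scene',(150,150,300,300),4),('side',(260,160,370,280),5)):
    p=shot(n); W=tool(p['state'])
    cs=[(h,(255,255,0)) for h in hoopT(W,[0,33,-45],[0,0,0])]
    draw(p,cs,'ov_%s2.png'%n,box,k)
E
```

```text
(no output)
```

View pics/ov_wrist2.png

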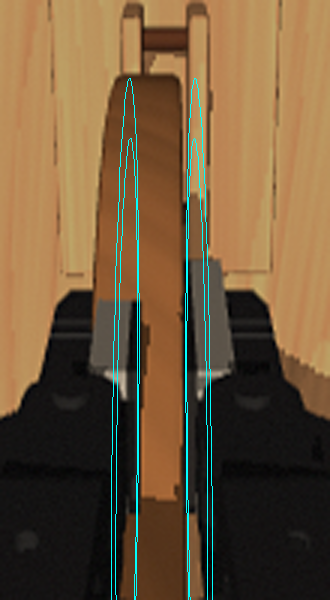

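View pics/ov_scene2.png

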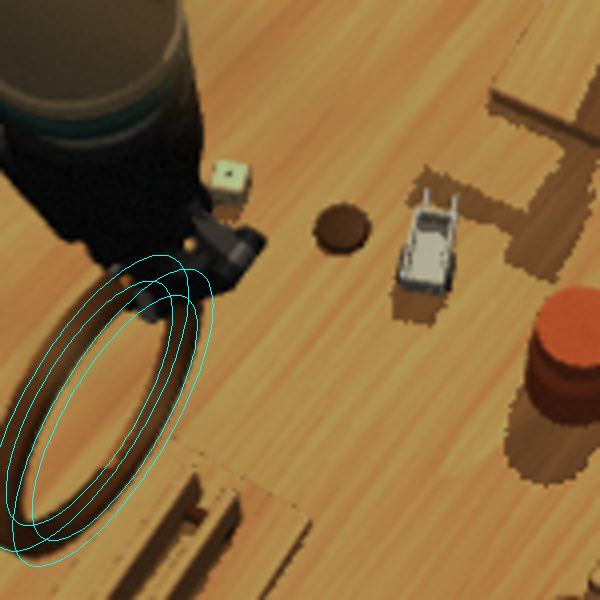

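View pics/ov_side2.png

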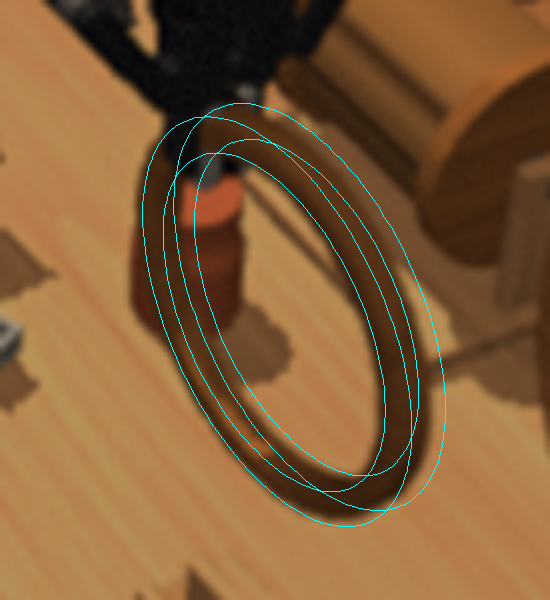

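```bash
cat >> ov.py <<'E'
from scipy.optimize import minimize
def sil(p,H):
    o=np.vstack([proj(p,H[0]),proj(p,H[1])]).astype(np.float32)
    hull=cv2.convexHull(o)[:,0]
    a=proj(p,H[2]).astype(np.float32).reshape(-1,1,2); b=proj(p,H[3]).astype(np.float32).reshape(-1,1,2)
    ar,inn=cv2.intersectConvexConvex(a,b)
    out=[]
    for c in (hull,inn[:,0] if inn is not None and ar>1 else None):
        if c is None: continue
        c=np.vstack([c,c[:1]]); L=np.r_[0,np.cumsum(np.linalg.norm(np.diff(c,axis=0),axis=1))]
        t=np.linspace(0,L[-1],200); out.append(np.c_[np.interp(t,L,c[:,0]),np.interp(t,L,c[:,1])])
    return out
def fithoop(ps,W,c0=(0,33,-45),rv0=(0,0,0),fixy=None):
    G=[]
    for p in ps:
        im=cv2.GaussianBlur(p['image'].astype(np.float32),(0,0),1.2)
        gx=cv2.Sobel(im,cv2.CV_32F,1,0); gy=cv2.Sobel(im,cv2.CV_32F,0,1)
        g=np.sqrt((gx**2+gy**2).sum(2)); G.append(np.minimum(g,np.percentile(g,97)) /np.percentile(g,97))
    def cost(x):
        H=hoopT(W,x[:3],x[3:]/50); r=0
        for p,g in zip(ps,G):
            for q in sil(p,H):
                v=cv2.remap(g,q[:,0].astype(np.float32).reshape(1,-1),q[:,1].astype(np.float32).reshape(1,-1),cv2.INTER_LINEAR)
                r-=v.mean()
        return r
    best=None
    for k in range(6):
        rng=np.random.default_rng(k)
        x0=np.r_[c0,np.array(rv0)*50]+rng.normal(0,1.5,6)*(k>0)
        S=np.vstack([x0]+[x0+4*e for e in np.eye(6)])
        f=minimize(cost,x0,method='Nelder-Mead',options=dict(initial_simplex=S,maxiter=1500,xatol=.02,fatol=1e-4))
        print(f.fun.round(3),f.x[:3].round(2),(f.x[3:]/50).round(4))
        if best is None or f.fun<best.fun: best=f
    return best.x[:3],best.x[3:]/50
E
python3 - <<'E'
from ov import *
P=[shot('scene'),shot('side')]; W=tool(P[0]['state']); print(W[:3,3])
c,rv=fithoop(P,W)
P.append(shot('wrist'))
for n,p,box,k in(('wrist',P[2],(200,150,310,350),3),('scene',P[0],(150,150,300,300),4),('side',P[1],(260,160,370,280),5)):
    cs=[(h,(255,255,0)) for h in hoopT(W,c,rv)]
    draw(p,cs,'ov_%s3.png'%n,box,k)
E
```

```text
[ 592.71875433 -194.60075108  269.90011134]
-1.669 [ -3.61  32.52 -43.5 ] [ 0.0726 -0.0053 -0.0067]
-1.668 [ -3.63  32.37 -43.27] [ 0.0084 -0.0073 -0.0077]
-1.669 [ -3.65  32.32 -43.43] [ 0.0674 -0.0068 -0.0065]
-1.669 [ -3.62  32.55 -43.45] [ 0.0176 -0.0076 -0.0079]
-1.668 [ -3.67  32.32 -43.44] [ 0.1159 -0.0071 -0.0065]
-1.668 [ -3.64  32.44 -43.49] [ 0.0953 -0.0061 -0.0067]
```

View pics/ov_wrist3.png

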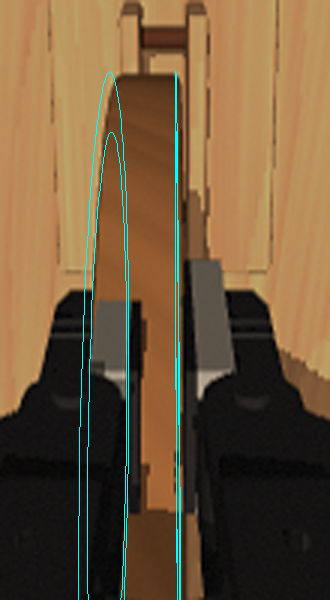

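View pics/ov_side3.png

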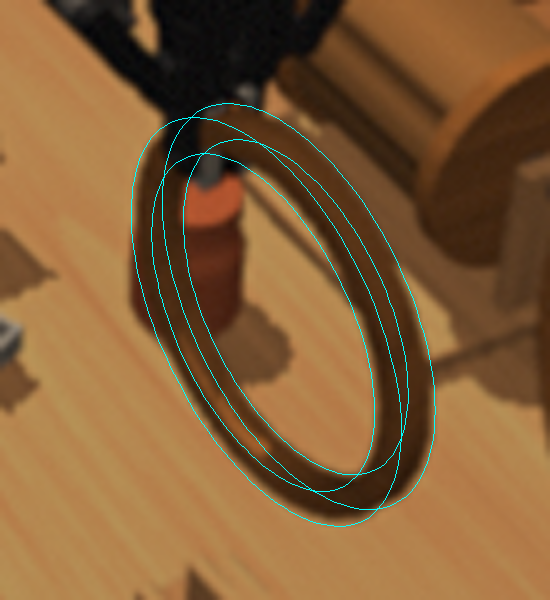

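View pics/ov_scene3.png

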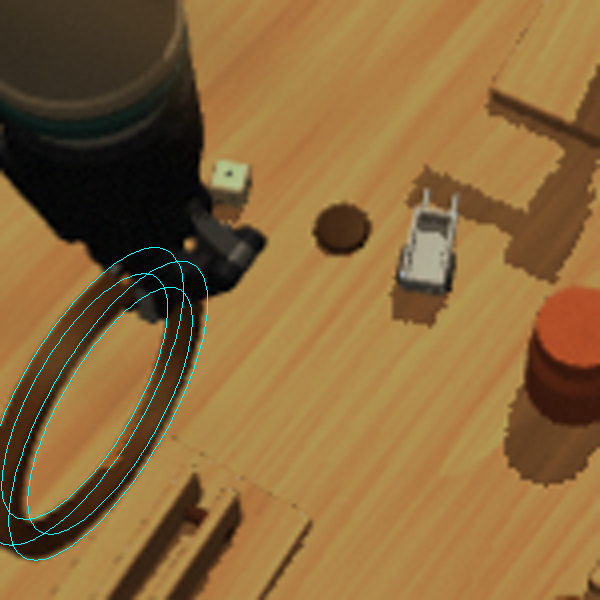

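```bash
python3 - <<'E'
from h import *
plan([480,60,270],0.132)
plan([480,234,270],0.132)
E
```

```text
t 9.0 pos [ 592.8 -194.6  270.2] yaw 0.0889 F [ 0.13 -0.8  -2.1 ] w 6.2
shift cm [-8.980e+00  2.000e-02  2.637e+01] roll -0.0431
t 9.0 pos [ 592.8 -194.6  270.2] yaw 0.0889 F [ 0.13 -0.8  -2.1 ] w 6.2
shift cm [-7.43e+00  2.00e-02  4.37e+01] roll -0.0431
```

Call:
{"api": "apply_moves", "payload": {"motion": [[-0.7,0,2,0,0],[-2,0,6,0,0],[-3.5,0,10.5,0,0],[-5,0,15,0,0],[-6.7,0,19.5,0,0],[-8,0,23.5,-0.02,0],[-8.8,0,26.4,-0.043,0],[-8.5,0,30.5,-0.043,0],[-8.2,0,34.5,-0.043,0],[-7.9,0,38.5,-0.043,0],[-7.6,0,41.5,-0.043,0],[-7.4,0,43.2,-0.043,0],[-7.4,0,43.7,-0.043,0],[-7.4,0,43.7,-0.043,0],[-7.4,0,43.7,-0.043,0],[-7.4,0,43.7,-0.043,0]]}}

```text
clock: 11.0
eef_pos: [480.5, 233.1, 270.4]
tool_rot: [-1.571, -0.0, 0.13]
force: [-0.8, -0.3, -3.0]
width: 5.7
```

```bash
cat > look.py <<'E'
from ov import *
import sys
tag=sys.argv[1]
P=[shot('scene','s%s.png'%tag),shot('side','d%s.png'%tag)]; W=tool(P[0]['state']); print(W[:3,3].round(1),P[0]['state']['force'].round(2),P[0]['state']['clock'])
P.append(shot('wrist','w%s.png'%tag))
for n,p in zip(('s','d'),P):
    b=(220,40,400,190) if n=='s' else (130,60,310,210)
    draw(p,[],'%s%sc.png'%(n,tag),b,4)
E
python3 look.py 5
```

```text
[480.5 233.1 270.4] [-0.85 -0.26 -2.99] 11.0
```

View pics/s5c.png

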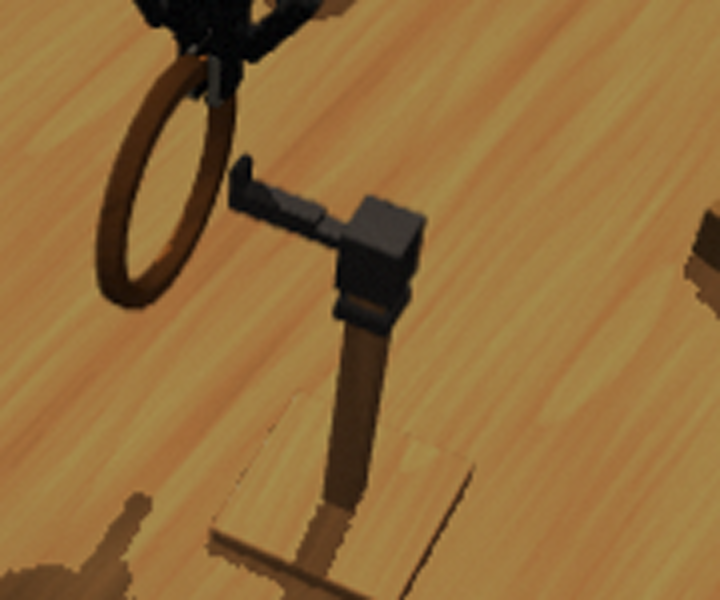

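View pics/d5c.png

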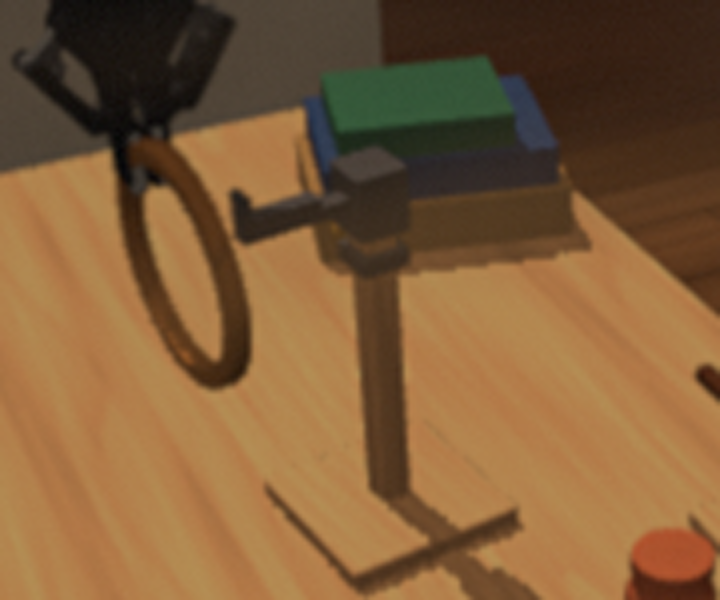

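View pics/w5.png

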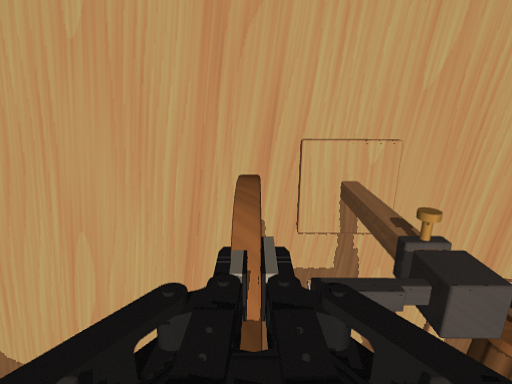

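```bash
cat > hook.py <<'E'
from ov import *
def hookc(x):
    X,Y,yaw,h=x; a=np.array([np.cos(yaw),np.sin(yaw)]); l=np.array([-a[1],a[0]])
    def P(L): return np.array([[*(np.array([X,Y])+u*a+v*l),z] for u,v,z in L])
    L=[]
    t=h+10; L.append(P([(-18,-18,t),(18,-18,t),(18,18,t),(-18,18,t),(-18,-18,t)]))
    for v in(-7,7): L.append(P([(-18,v,h-6),(-36,v,h-6),(-36,v,h),(-82,v,h),(-82,v,h+16),(-90,v,h+16),(-90,v,h-16),(-18,v,h-16)]))
    for u,z in((-82,h+16),(-90,h+16),(-36,h)): L.append(P([(u,-7,z),(u,7,z)]))
    return L
def basec(x): return [rect(x[:2],x[2],16,130,130)]
def grad(p):
    im=cv2.GaussianBlur(p['image'].astype(np.float32),(0,0),1.0)
    gx=cv2.Sobel(im,cv2.CV_32F,1,0); gy=cv2.Sobel(im,cv2.CV_32F,0,1)
    g=np.sqrt((gx**2+gy**2).sum(2)); m=np.percentile(g,96); return np.minimum(g,m)/m
def score(g,p,L):
    Q=[]
    for c in L:
        c=proj(p,c); 
        for a,b in zip(c[:-1],c[1:]):
            n=max(2,int(np.linalg.norm(b-a)*2)); Q.append(a+(b-a)*np.linspace(0,1,n)[:,None])
    q=np.vstack(Q).astype(np.float32)
    return cv2.remap(g,q[:,0].reshape(1,-1),q[:,1].reshape(1,-1),cv2.INTER_LINEAR,borderValue=0).mean()
def fithook(ps,x0,wb=.5):
    G=[grad(p) for p in ps]; x0=np.array(x0,float); sc=np.array([1,1,.015,1])
    def cost(u):
        x=x0+u*sc; return -sum(score(g,p,hookc(x))+wb*score(g,p,basec(x)) for p,g in zip(ps,G))
    best=None
    for k in range(5):
        u0=np.random.default_rng(k).normal(0,2,4)*(k>0)
        S=np.vstack([u0]+[u0+4*e for e in np.eye(4)])
        f=minimize(cost,u0,method='Nelder-Mead',options=dict(initial_simplex=S,xatol=.02,fatol=1e-4,maxiter=800))
        if best is None or f.fun<best.fun: best=f
        print('  ',round(f.fun,3),(x0+f.x*sc).round(3))
    return x0+best.x*sc
E
python3 - <<'E'
from hook import *
P=[shot('scene'),shot('side'),shot('wrist')]
x0=[611.5,207,.132,253]
print('s+d');x=fithook(P[:2],x0)
print('w');xw=fithook(P[2:],x0)
print('all');xa=fithook(P,x0)
for n,p,b,k in zip('sdw',P,((220,40,400,190),(130,60,310,210),(280,120,512,384)),(4,4,2)):
    draw(p,[(c,(255,255,0)) for c in hookc(xa)+basec(xa)],n+'5h.png',b,k)
E
```

```text
s+d
   -1.929 [6.12111e+02 2.09131e+02 1.20000e-01 2.54633e+02]
   -1.928 [6.12382e+02 2.09260e+02 1.25000e-01 2.54651e+02]
   -1.929 [6.12244e+02 2.09038e+02 1.23000e-01 2.54833e+02]
   -1.926 [6.11873e+02 2.08773e+02 1.09000e-01 2.54443e+02]
   -1.926 [6.12316e+02 2.09703e+02 1.34000e-01 2.54529e+02]
w
   -0.897 [6.11862e+02 2.08543e+02 1.32000e-01 2.53081e+02]
   -0.898 [6.12020e+02 2.08571e+02 1.32000e-01 2.53064e+02]
   -0.898 [6.12014e+02 2.08543e+02 1.32000e-01 2.53026e+02]
   -0.898 [6.12031e+02 2.08516e+02 1.33000e-01 2.52989e+02]
   -0.898 [6.12034e+02 2.08564e+02 1.32000e-01 2.53029e+02]
all
   -2.773 [6.11758e+02 2.08680e+02 1.29000e-01 2.53593e+02]
   -2.771 [6.12016e+02 2.08796e+02 1.31000e-01 2.53516e+02]
   -2.77 [6.11588e+02 2.08738e+02 1.28000e-01 2.53794e+02]
   -2.773 [6.1180e+02 2.0867e+02 1.2900e-01 2.5354e+02]
   -2.773 [6.11873e+02 2.08695e+02 1.29000e-01 2.53561e+02]
```

View pics/s5h.png

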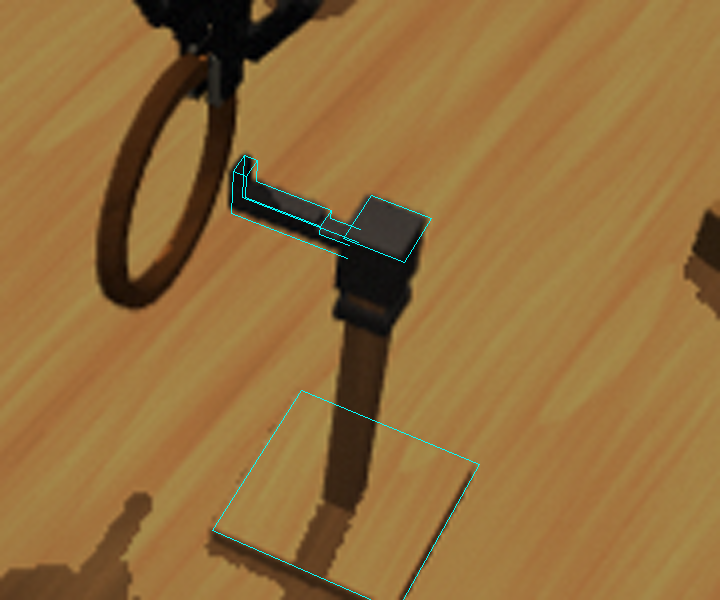

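View pics/d5h.png

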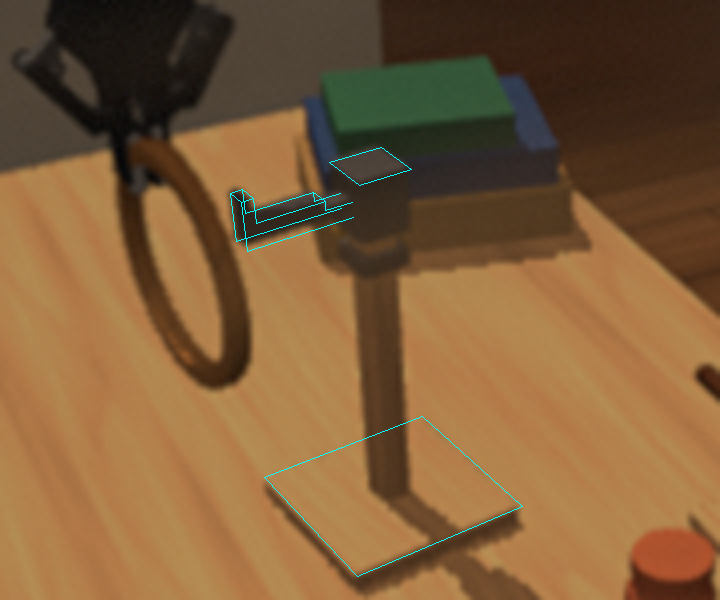

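View pics/w5h.png

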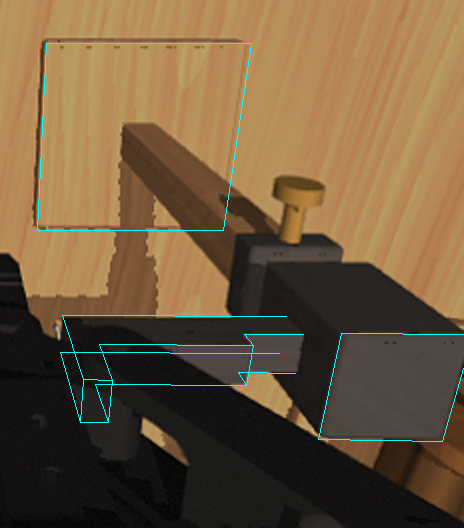

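```bash
python3 - <<'E'
from hook import *
p=shot('wrist'); x=[611.9,208.6,.13]
a=np.array([np.cos(.13),np.sin(.13),0]); l=np.array([-a[1],a[0],0]); O=np.array([611.9,208.6,0])
for uv in [(429,212),(417,212),(441,212),(429,222),(426,240)]:
    o,d=ray(p,uv)
    for xs in (-6,0,6):
        t=(xs-(o-O)@a)/(d@a); X=o+d*t; print(uv,xs,'lat',((X-O)@l).round(1),'z',X[2].round(1))
E
```

```text
(429, 212) -6 lat 42.6 z 211.9
(429, 212) 0 lat 38.8 z 202.0
(429, 212) 6 lat 35.1 z 192.0
(417, 212) -6 lat 37.0 z 197.3
(417, 212) 0 lat 33.0 z 186.6
(417, 212) 6 lat 29.0 z 175.9
(441, 212) -6 lat 47.4 z 224.7
(441, 212) 0 lat 43.9 z 215.4
(441, 212) 6 lat 40.4 z 206.0
(429, 222) -6 lat 36.0 z 214.0
(429, 222) 0 lat 31.9 z 204.1
(429, 222) 6 lat 27.9 z 194.3
(426, 240) -6 lat 22.5 z 214.3
(426, 240) 0 lat 17.8 z 204.5
(426, 240) 6 lat 13.0 z 194.6
```

```bash
cat > rel.py <<'E'
from hook import *
def rel(P,c0=(-3.5,33,-43.5),rv0=(0,0,0),st=(611.9,208.6,.13)):
    W=tool(P[0]['state']); c,rv=fithoop(P[:2],W,c0,rv0)
    X=W[:3,:3]@c+W[:3,3]; a=np.array([np.cos(st[2]),np.sin(st[2]),0]); l=np.array([-a[1],a[0],0]); O=np.array([*st[:2],0])
    ax=W[:3,:3]@R.from_rotvec(rv).apply([1,0,0])
    print('hoop centre world',X.round(1),'stand x',((X-O)@a).round(1),'y',((X-O)@l).round(1),'axis',ax.round(3),'TCP',W[:3,3].round(1),'F',P[0]['state']['force'].round(2))
    return W,c,rv
E
python3 - <<'E'
from rel import *
P=[shot('scene'),shot('side')]
W,c,rv=rel(P)
for n,p,b in zip('sd',P,((220,40,400,190),(130,60,310,210))):
    draw(p,[(h,(255,255,0)) for h in hoopT(W,c,rv)],n+'6h.png',b,4)
E
```

```text
-1.848 [ -3.7   31.92 -44.27] [ 0.0651  0.0074 -0.0118]
-1.848 [ -3.83  32.07 -44.23] [ 0.066   0.0086 -0.0111]
-1.848 [ -3.76  32.05 -44.28] [ 0.0096  0.0085 -0.0117]
-1.848 [ -3.76  32.18 -44.21] [ 0.062   0.0083 -0.0118]
-1.847 [ -3.77  32.34 -43.79] [ 0.075   0.0068 -0.0146]
-1.848 [ -3.77  32.11 -44.09] [ 0.0664  0.0075 -0.0107]
hoop centre world [482.4 189.9 238.2] stand x -130.9 y -1.8 axis [0.992 0.124 0.01 ] TCP [480.3 234.1 270.3] F [-0.41 -0.1  -2.09]
```

View pics/s6h.png

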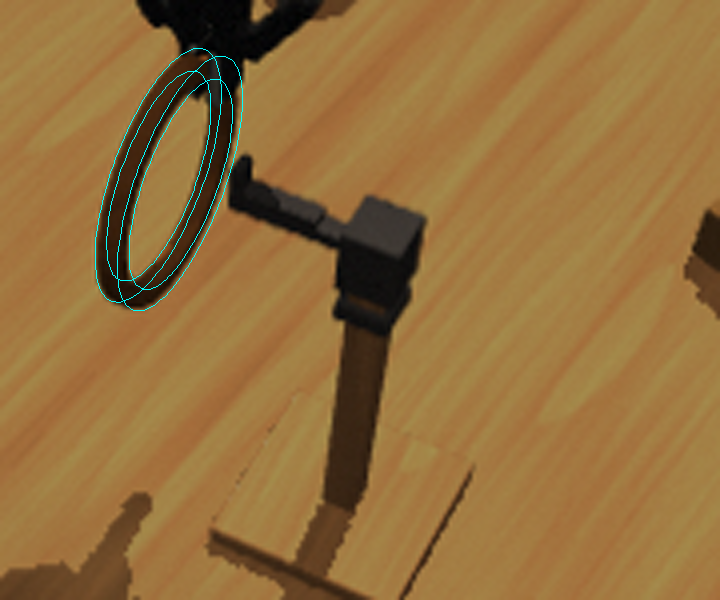

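View pics/d6h.png

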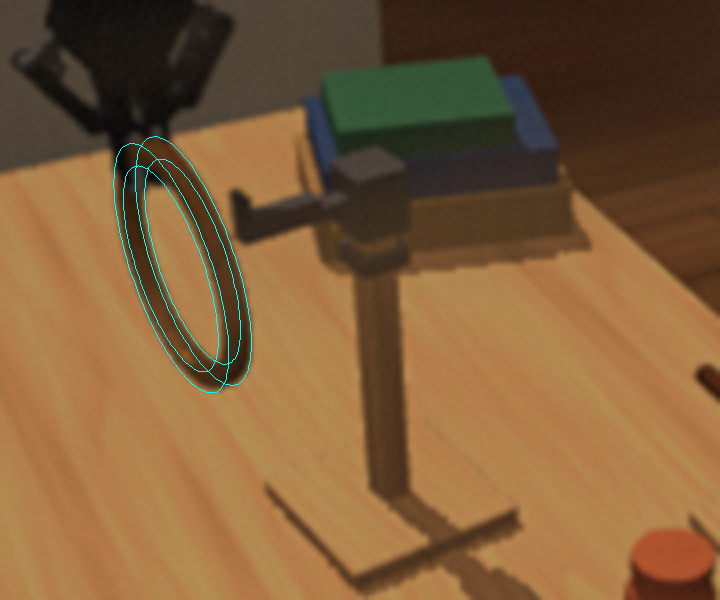

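Call:
{"api": "apply_moves", "payload": {"motion": [[1,0,0.1,0,0],[2.5,0,0.2,0,0],[4,0,0.2,0,0],[5.5,0,0.2,0,0],[6.7,0,0.2,0,0],[7.2,0,0.2,0,0],[7.2,0,0.2,0,0],[7.2,1,0.2,0,0],[7.2,2,0.2,0,0],[7.2,3,0.2,0,0],[7.2,3.4,0.2,0,0],[7.2,3.4,0.2,0,0],[7.2,3.4,0.2,0,0]]}}

```text
clock: 13.08
eef_pos: [551.7, 245.6, 236.6]
tool_rot: [-1.571, -0.001, 0.132]
force: [0.5, -1.0, -2.5]
width: 5.9
```

```bash
python3 - <<'E'
from rel import *
P=[shot('scene'),shot('side'),shot('wrist','w7.png')]
W,c,rv=rel(P,(-3.7,32,-44.2))
for n,p,b in zip('sd',P,((220,40,400,190),(130,60,310,210))):
    draw(p,[],n+'7h.png',b,4)
E
```

```text
-1.611 [ -4.09  30.99 -45.01] [ 0.0723  0.0029 -0.0029]
-1.61 [ -4.08  30.84 -45.16] [ 0.042   0.0017 -0.0031]
-1.61 [ -4.04  30.69 -45.17] [ 0.0144  0.0015 -0.0027]
-1.61 [ -4.09  30.75 -45.04] [ 0.0074  0.0031 -0.003 ]
-1.61 [ -3.91  31.29 -44.75] [ 0.078   0.0016 -0.0055]
-1.611 [ -4.03  30.77 -45.14] [ 0.073   0.0016 -0.0037]
hoop centre world [553.6 200.5 205.6] stand x -58.9 y -0.5 axis [0.992 0.129 0.003] TCP [551.7 245.6 236.6] F [ 0.47 -1.01 -2.54]
```

View pics/s7h.png

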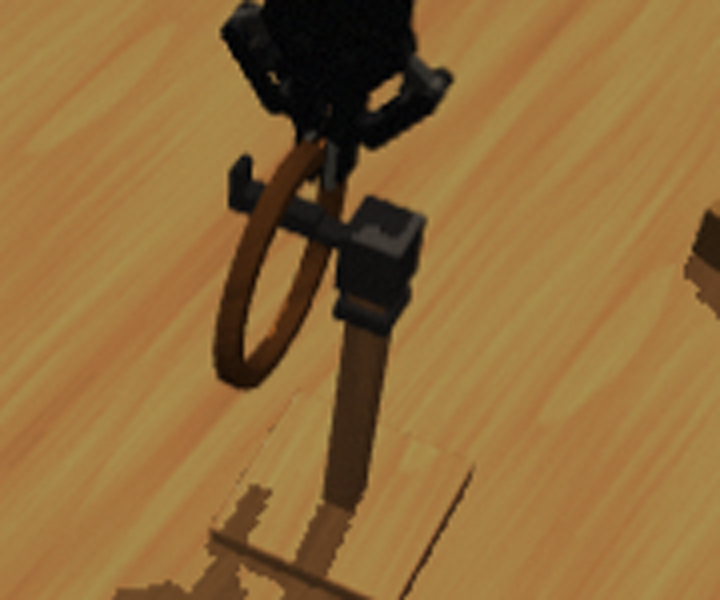

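View pics/d7h.png

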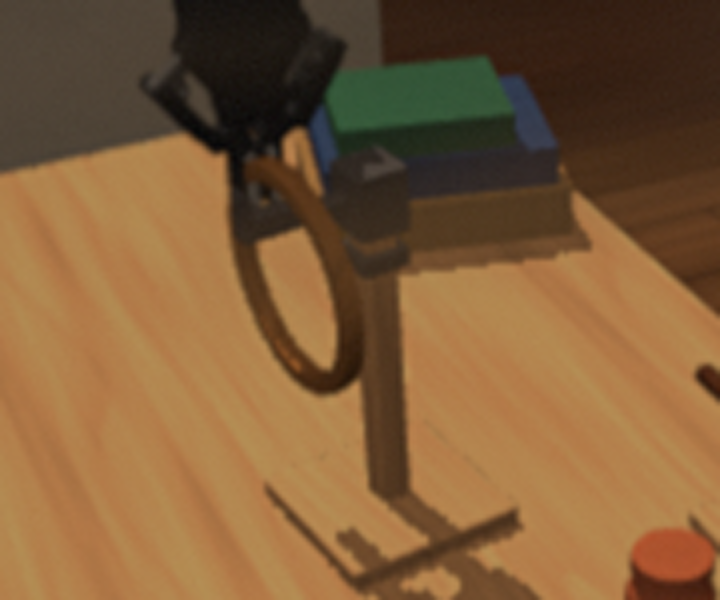

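View pics/w7.png

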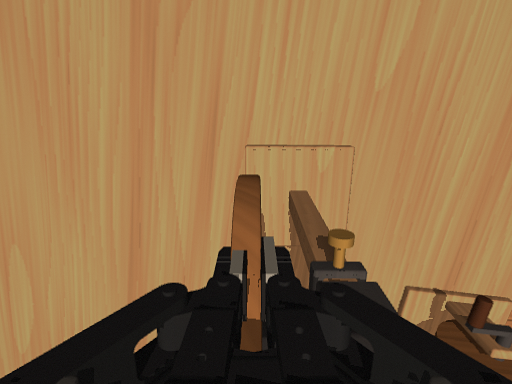

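Call:
{"api": "apply_moves", "payload": {"motion": [[0,0.3,0,0,0],[0,0.6,0,0,0],[0,0.8,0,0,0],[0,0.9,0,0,0],[0,1.0,0,0,0],[0,1.0,0,0,0]]}}

```text
clock: 13.98
eef_pos: [551.4, 245.5, 226.3]
tool_rot: [-1.571, 0.0, 0.132]
force: [0.4, 0.0, -2.0]
width: 5.9
```

Call:
{"api": "apply_moves", "payload": {"motion": [[0,0.1,0,0,0],[0,0.2,0,0,0],[0,0.2,0,0,0]]}}

```text
clock: 14.35
eef_pos: [551.6, 245.6, 224.5]
tool_rot: [-1.571, -0.0, 0.132]
force: [0.5, -0.0, -0.5]
width: 6.2
```

Call:
{"api": "apply_moves", "payload": {"motion": [[0,0.1,0,0,0],[0,0.1,0,0,0]]}}

```text
clock: 14.6
eef_pos: [551.6, 245.5, 223.5]
tool_rot: [-1.571, -0.0, 0.132]
force: [0.3, 0.5, 1.9]
width: 6.0
```

Call:
{"api": "apply_moves", "payload": {"motion": [[0,0.1,0,0,0],[0,0.1,0,0,0]]}}

```text
clock: 14.85
eef_pos: [551.6, 245.5, 222.5]
tool_rot: [-1.571, -0.0, 0.132]
force: [0.3, -0.3, 2.4]
width: 5.8
```

Call:
{"api": "apply_moves", "payload": {"motion": [[0,0,0,0,0],[0,0,0,0,0],[0,0,0,0,0],[0,0,0,0,0]]}}

```text
clock: 15.35
eef_pos: [551.6, 245.6, 222.4]
tool_rot: [-1.571, -0.0, 0.132]
force: [-0.1, -0.9, 2.3]
width: 6.1
```

```bash
python3 - <<'E'
from rel import *
P=[shot('scene'),shot('side')]
W,c,rv=rel(P,(-3.9,31,-44.8))
for n,p,b in zip('sd',P,((240,60,360,160),(150,80,270,180))):
    draw(p,[],n+'8h.png',b,6)
for i in range(5):
    p=shot('wrist'); print(p['state']['force'].round(2))
E
```

```text
-1.589 [ -4.26  30.13 -45.6 ] [0.0816 0.0011 0.0008]
-1.59 [ -4.2   29.94 -45.6 ] [0.0567 0.0012 0.0016]
-1.589 [ -4.22  30.25 -45.48] [0.008  0.0021 0.0009]
-1.589 [ -4.27  30.31 -45.58] [0.0508 0.0017 0.0017]
-1.587 [ -4.01  30.03 -45.27] [0.0748 0.0043 0.0085]
-1.589 [ -4.25  30.57 -45.53] [0.0622 0.0018 0.0023]
hoop centre world [553.4 199.8 192.4] stand x -59.1 y -1.1 axis [ 0.991  0.13  -0.001] TCP [551.6 245.6 222.4] F [-0.08 -0.87  2.32]
[ 0.7  -1.09  3.06]
[1.02 0.56 2.13]
[-0.58 -0.24  2.28]
[ 0.34 -0.43  3.1 ]
[1.72 0.24 3.1 ]
```

View pics/s8h.png

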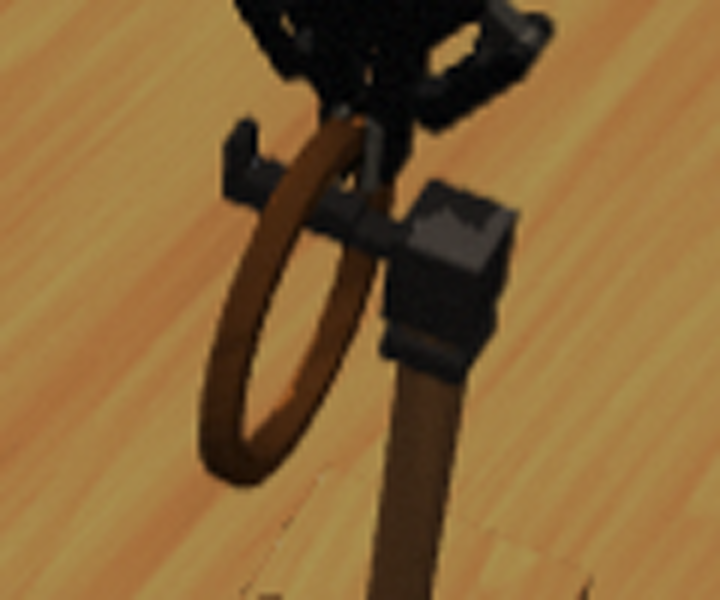

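View pics/d8h.png

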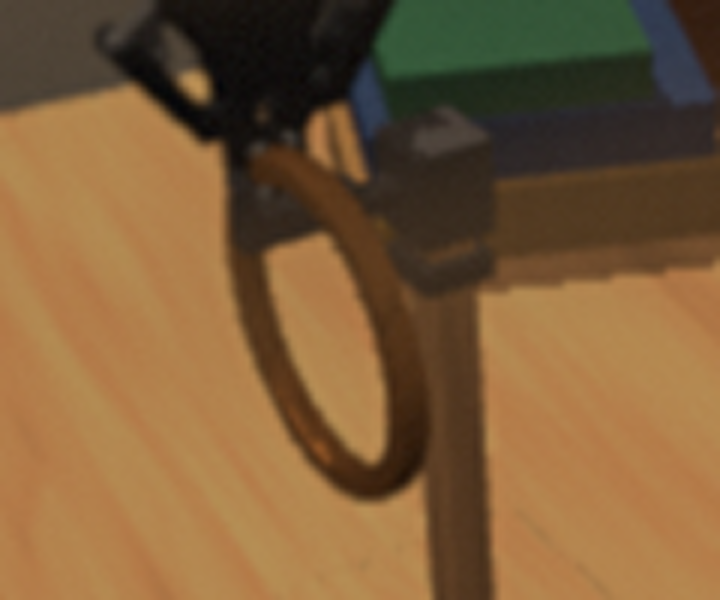

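Call:
{"api": "apply_moves", "payload": {"motion": [[0.2,0,0,0,0],[0.45,0,0,0,0],[0.7,0,0,0,0],[0.95,0,0,0,0],[1.2,0,0,0,0],[1.45,0,0,0,0],[1.7,0,0,0,0],[1.95,0,0,0,0],[2.2,0,0,0,0],[2.4,0,0,0,0],[2.5,0,0,0,0],[2.5,0,0,0,0]]}}

```text
clock: 17.2
eef_pos: [576.4, 248.9, 222.1]
tool_rot: [-1.571, -0.0, 0.132]
force: [-0.5, -0.9, -1.9]
width: 5.6
```

```bash
python3 - <<'E'
from rel import *
P=[shot('scene'),shot('side')]
W,c,rv=rel(P,(-4.2,30.1,-45.5))
for i in range(4):
    p=shot('wrist'); print(p['state']['force'].round(2))
E
```

```text
-1.448 [ -4.06  31.34 -45.98] [ 0.0329 -0.0089 -0.011 ]
-1.445 [ -3.24  31.8  -44.27] [-0.0057  0.0149 -0.0118]
-1.445 [ -3.35  31.68 -44.76] [-0.0639  0.0089 -0.0092]
-1.448 [ -4.14  31.57 -46.14] [ 0.0398 -0.0118 -0.0131]
-1.447 [ -4.    31.21 -45.88] [ 0.0351 -0.0086 -0.0112]
-1.448 [ -4.12  31.27 -46.55] [ 0.0824 -0.0159 -0.0131]
hoop centre world [578.5 202.2 190.8] stand x -34.0 y -2.0 axis [0.989 0.147 0.014] TCP [576.4 248.9 222.1] F [-0.55 -0.88 -1.9 ]
[ 0.24 -0.42 -2.24]
[ 0.16 -0.26 -1.  ]
[-0.16  1.03 -1.96]
[ 0.36 -0.1  -1.95]
```

```bash
python3 - <<'E'
from rel import *
P=[shot('scene'),shot('side'),shot('wrist','w9.png')]
W=tool(P[0]['state'])
for n,p,b in zip('sd',P,((250,60,350,160),(160,80,260,180))):
    draw(p,[(c,(255,255,0)) for c in hookc([611.9,208.6,.13,253.3])],n+'9o.png',b,6)
    draw(p,[],n+'9.png',b,6)
E
```

```text
(no output)
```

View pics/s9.png

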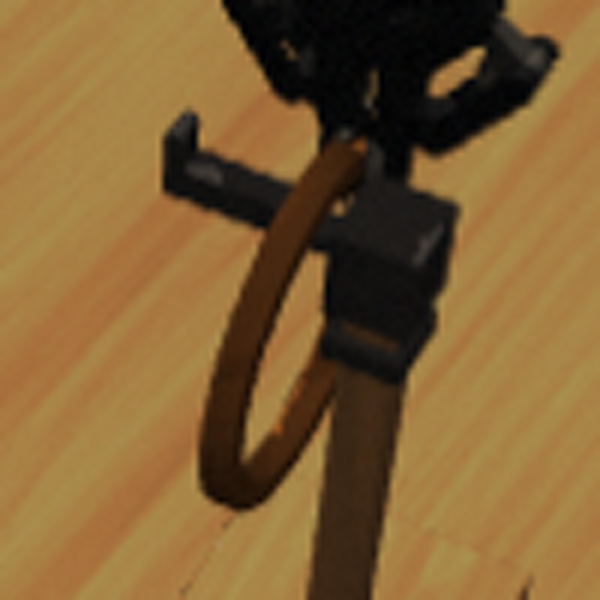

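View pics/d9o.png

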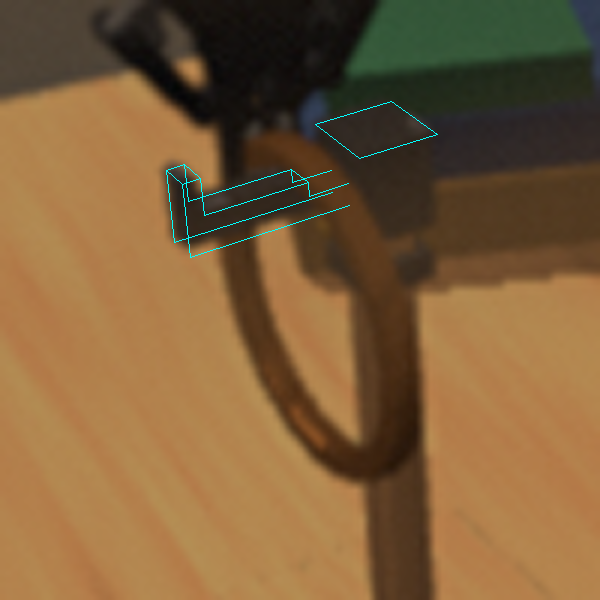

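View pics/w9.png

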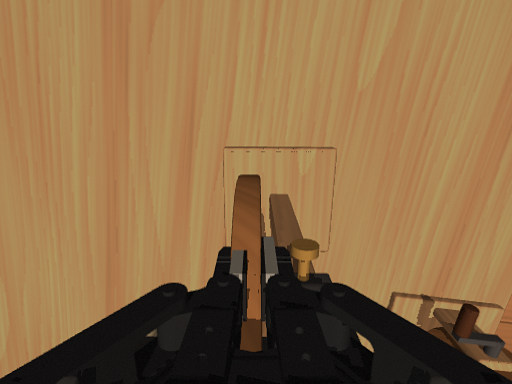

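Call:
{"api": "apply_moves", "payload": {"motion": [[0.1,0,0,0,0],[0.2,0,0,0,0],[0.2,0,0,0,0]]}}

```text
clock: 18.02
eef_pos: [578.3, 249.1, 222.3]
tool_rot: [-1.571, -0.0, 0.132]
force: [-0.6, 0.4, -1.7]
width: 5.9
```

```bash
cat > f.py <<'E'
from h import *
L=[]
for i in range(6):
    p=shot('side'); L.append(np.r_[p['state']['force'],p['state']['eef_pos']])
L=np.array(L); st=(611.9,208.6,.13); X=L[:,3:].mean(0); a=np.array([np.cos(st[2]),np.sin(st[2])]); l=np.array([-a[1],a[0]])
F=L[:,:3].mean(0); print('F',F.round(2),'+-',(L[:,:3].std(0)/6**.5).round(2),'Falong',(F[:2]@a).round(2),'Flat',(F[:2]@l).round(2),'TCP z',X[2].round(2),'x',((X[:2]-st[:2])@a).round(2),'y',((X[:2]-st[:2])@l).round(2))
E
python3 f.py
```

```text
F [-0.09 -0.09 -2.15] +- [0.2  0.19 0.1 ] Falong -0.1 Flat -0.08 TCP z 222.27 x -28.17 y 44.53
```

Call:
{"api": "apply_moves", "payload": {"motion": [[0.05,0.05,0,0,0],[0.1,0.1,0,0,0],[0.1,0.15,0,0,0],[0.1,0.2,0,0,0],[0.1,0.2,0,0,0]]}}

```text
clock: 18.95
eef_pos: [579.1, 249.2, 220.2]
tool_rot: [-1.571, 0.0, 0.132]
force: [-0.2, -0.2, -1.4]
width: 6.1
```

```bash
python3 f.py
```

```text
F [-0.31  0.04 -1.95] +- [0.18 0.09 0.12] Falong -0.3 Flat 0.08 TCP z 220.29 x -27.19 y 44.55
```

Call:
{"api": "apply_moves", "payload": {"motion": [[0,0.1,0,0,0],[0,0.2,0,0,0],[0,0.2,0,0,0]]}}

```text
clock: 19.62
eef_pos: [579.3, 249.3, 218.5]
tool_rot: [-1.571, -0.0, 0.132]
force: [-1.0, -0.2, -0.8]
width: 5.9
```

```bash
python3 f.py
```

```text
F [ 0.16 -0.26 -0.38] +- [0.24 0.25 0.24] Falong 0.12 Flat -0.28 TCP z 218.47 x -27.06 y 44.55
```

Call:
{"api": "apply_moves", "payload": {"motion": [[0,0.08,0,0,0],[0,0.08,0,0,0],[0,0.08,0,0,0],[0,0.08,0,0,0]]}}

```text
clock: 20.42
eef_pos: [579.3, 249.2, 217.6]
tool_rot: [-1.571, -0.0, 0.132]
force: [-0.3, 0.6, 1.2]
width: 6.1
```

```bash
python3 f.py; python3 - <<'E'
from rel import *
P=[shot('scene'),shot('side'),shot('wrist','w10.png')]
W,c,rv=rel(P,(-3.5,31.5,-45))
for n,p,b in zip('sd',P,((250,60,350,160),(160,80,260,180))):
    draw(p,[(h,(255,255,0)) for h in hoopT(W,c,rv)],n+'10o.png',b,6)
    draw(p,[],n+'10.png',b,6)
E
```

```text
F [0.18 0.44 1.03] +- [0.25 0.17 0.11] Falong 0.24 Flat 0.41 TCP z 217.56 x -27.08 y 44.53
-1.427 [ -3.62  31.8  -43.96] [ 0.0334  0.0133 -0.0086]
-1.426 [ -3.42  32.04 -43.24] [-0.0107  0.0189 -0.0068]
-1.43 [ -4.59  31.38 -46.03] [ 0.0901 -0.014  -0.0107]
-1.426 [ -3.82  31.66 -44.34] [ 0.0238  0.012  -0.0085]
-1.427 [ -3.66  31.76 -44.43] [ 0.0277  0.0141 -0.008 ]
-1.426 [ -3.9   31.81 -44.61] [ 0.056   0.008  -0.0102]
hoop centre world [580.8 203.  186.2] stand x -31.6 y -1.5 axis [0.989 0.145 0.012] TCP [579.3 249.2 217.6] F [0.2  0.07 1.57]
```

View pics/s10.png

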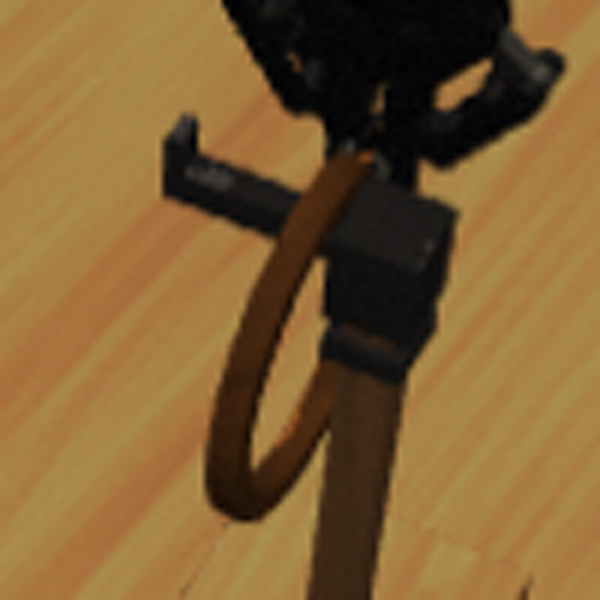

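View pics/d10.png

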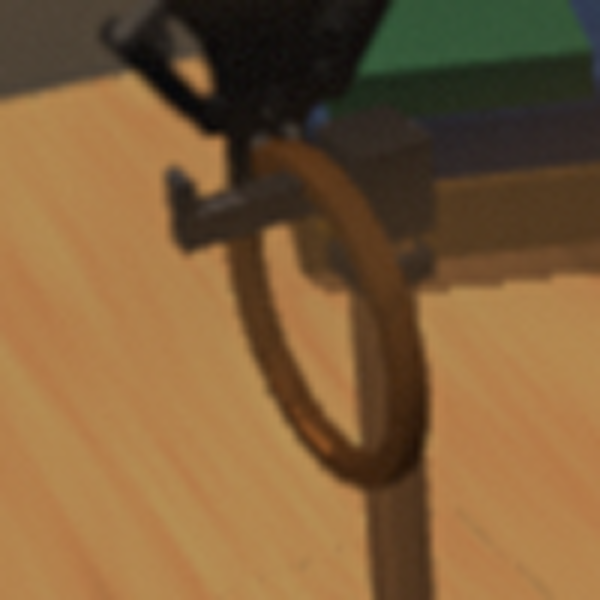

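View pics/w10.png

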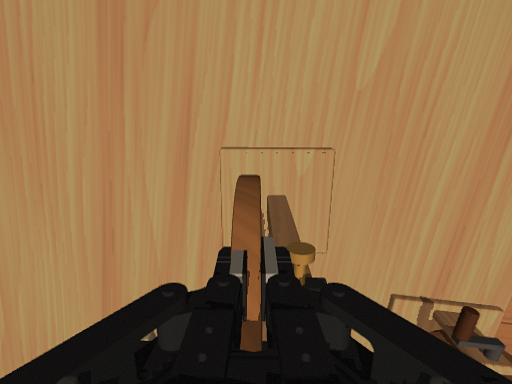

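```bash
python3 - <<'E'
from rel import *
p=shot('wrist')
draw(p,[],'w11z.png',(210,170,340,300),6)
im=cv2.imread('pics/w5.png'); cv2.imwrite('pics/w5z.png',cv2.resize(im[190:270,380:480],None,fx=6,fy=6,interpolation=cv2.INTER_CUBIC))
im=cv2.imread('pics/w7.png'); cv2.imwrite('pics/w7z.png',cv2.resize(im[200:300,290:390],None,fx=6,fy=6,interpolation=cv2.INTER_CUBIC))
E
```

```text
(no output)
```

View pics/w11z.png

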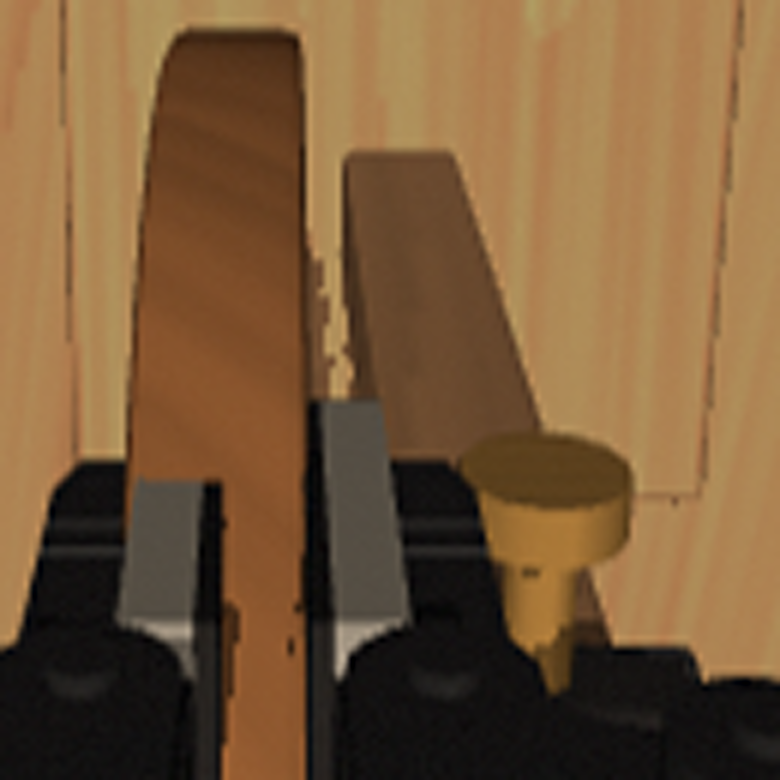

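View pics/w5z.png

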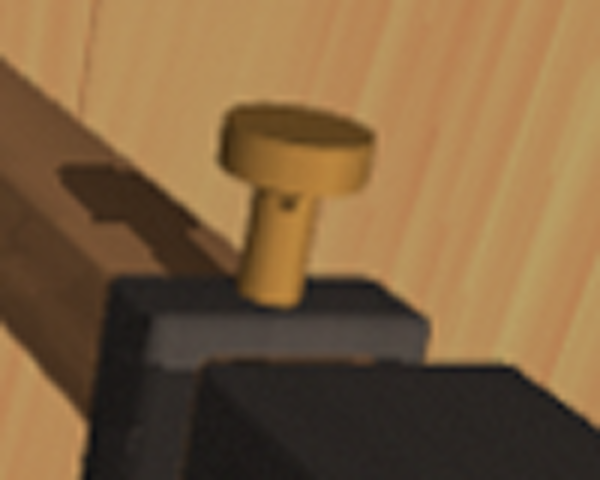

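View pics/w7z.png

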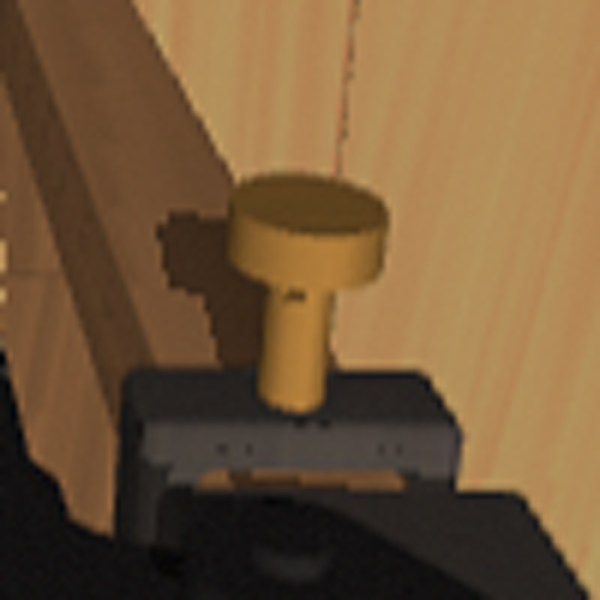

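```bash
python3 - <<'E'
from rel import *
p=shot('wrist'); import copy
l=[]
for pos,uv in(((480.4,233.6,270.3),(429.5,211.7)),((551.7,245.6,236.6),(341.3,234)),((579.3,249.2,217.6),(301.2,248))):
    q=dict(p); q['state']=dict(eef_pos=np.array(pos),tool_rot=np.array([-1.571,0,.132])); l.append((q,uv))
def sf(X): a=np.array([np.cos(.13),np.sin(.13)]); d=X[:2]-[611.9,208.6]; return (d@a).round(1),(d@[-a[1],a[0]]).round(1),X[2].round(1)
X=tri(l); print(sf(X),[ (proj(q,X)[0]-uv).round(1) for q,uv in l])
# base of stem
l2=[(l[0][0],(380+272/6,190+298/6)),(l[1][0],(290+292/6,200+408/6))]
Y=tri(l2); print(sf(Y),[ (proj(q,Y)[0]-uv).round(1) for q,uv in l2])
# knob radius: left/right extremes now
f,T=cam(l[2][0]); print('depth',np.linalg.norm(T[:3,3]-X),'diam mm',(168/6)/f*np.linalg.norm(T[:3,3]-X))
# finger outer points
E
```

```text
(np.float64(-0.1), np.float64(39.0), np.float64(202.4)) [array([-0.1, -0.3]), array([0.1, 0.1]), array([-0. ,  0.2])]
(np.float64(-1.2), np.float64(17.9), np.float64(206.1)) [array([0.3, 0.6]), array([-0.3, -0.8])]
depth 179.93308385751595 diam mm 16.248143405441006
```

Call:
{"api": "apply_moves", "payload": {"motion": [[0,-0.05,0,0,0],[0,-0.05,0,0,0.8],[0,-0.05,0,0,1.2],[0,-0.05,0,0,1.6],[0,-0.05,0,0,2.0],[0,-0.05,0,0,2.5],[0,-0.05,0,0,3.0],[0,-0.05,0,0,3.4],[0,-0.05,0,0,3.4],[0,-0.05,0,0,3.4]]}}

```text
clock: 22.22
eef_pos: [579.2, 249.3, 218.0]
tool_rot: [-1.571, 0.0, 0.132]
force: [0.4, 0.1, -0.3]
width: 34.3
```

```bash
python3 f.py; python3 look.py 12
```

```text
F [ 0.13 -0.16 -0.27] +- [0.15 0.2  0.22] Falong 0.11 Flat -0.18 TCP z 217.99 x -27.18 y 44.54
[579.2 249.2 218. ] [-0.96  0.18  0.02] 22.525
```

View pics/w12.png

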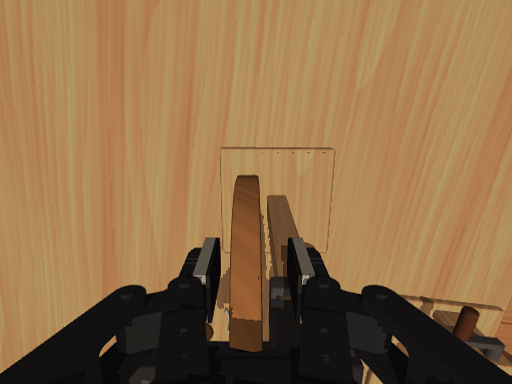

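View pics/s12c.png

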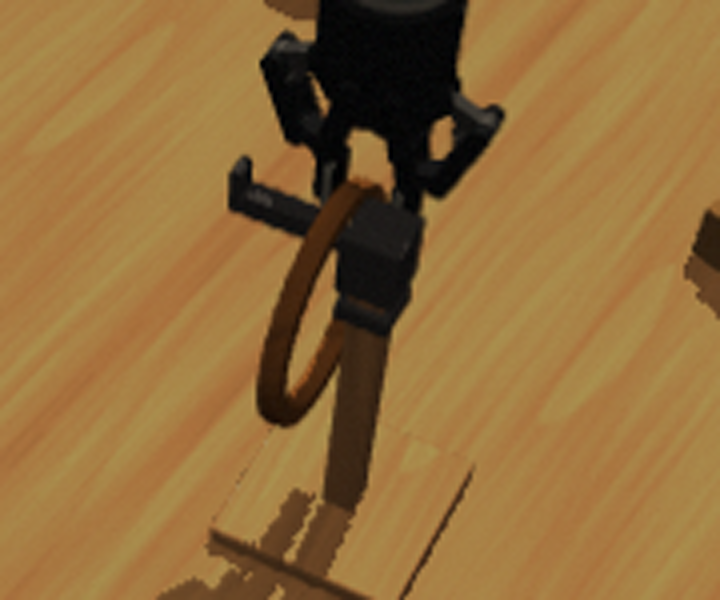

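Call:
{"api": "apply_moves", "payload": {"motion": [[-0.2,0,0,0,3.4],[-0.3,-0.5,0,0,3.4],[-0.3,-1.5,0,0,3.4],[-0.3,-3,0,0,3.4],[-0.3,-5,0,0,3.4],[-0.3,-8,0,0,3.4],[-0.3,-11,0,0,3.4],[-0.3,-14,0,0,3.4],[-0.3,-15,0,0,3.4],[-0.3,-15,0,0,3.4],[-0.3,-15,0,0,3.4],[-0.3,-15,0,0,3.4],[-0.3,-15,0,0,3.4],[-0.3,-15,0,0,3.4],[-0.3,-15,0,0,3.4],[-0.3,-15,0,0,3.4]]}}

```text
clock: 24.68
eef_pos: [576.2, 248.8, 368.0]
tool_rot: [-1.571, 0.0, 0.132]
force: [-0.4, -0.4, 0.4]
width: 33.7
```

```bash
cat > hw.py <<'E'
from rel import *
P=[shot('scene','s13.png'),shot('side','d13.png'),shot('wrist','w13.png')]
W=np.eye(4); W[:3,:3]=R.from_euler('xyz',[-np.pi/2,0,.13]).as_matrix(); W[:3,3]=[583,205,0]; 
for sel in ([0,1],[0,1,2]):
    Q=[P[i] for i in sel]
    c,rv=fithoop(Q,W,(0,-186,0)); X=W[:3,:3]@c+W[:3,3]; ax=W[:3,:3]@R.from_rotvec(rv).apply([1,0,0])
    a=np.array([np.cos(.13),np.sin(.13),0]); d=X-[611.9,208.6,0]
    print('stand x',(d@a).round(1),'y',(d@[-a[1],a[0],0]).round(1),'z',X[2].round(1),'axis',ax.round(3),'yaw err',(np.arctan2(ax[1],ax[0])-.13).round(3))
print(P[0]['state']['force'],P[0]['state']['clock'])
draw(P[0],[],'s13c.png',(220,40,400,190),4); draw(P[1],[],'d13c.png',(130,60,310,210),4)
E
python3 hw.py
```

```text
-1.592 [  -2.4  -186.39   -1.77] [ 0.0854 -0.0107  0.001 ]
-1.592 [  -2.36 -186.24   -1.67] [ 0.0588 -0.0091  0.0008]
-1.592 [  -2.38 -186.26   -1.53] [ 0.0039 -0.0076  0.0032]
-1.592 [  -2.38 -186.11   -1.32] [ 0.0554 -0.0108  0.0006]
-1.592 [  -2.36 -186.24   -1.5 ] [ 0.0862 -0.0082  0.0003]
-1.592 [  -2.43 -186.31   -1.49] [ 0.1085 -0.0094  0.0011]
stand x -31.6 y -1.3 z 186.3 axis [ 0.99   0.139 -0.001] yaw err 0.009
-2.347 [-1.5300e+00 -1.8551e+02 -1.7000e-01] [ 0.0664 -0.0068 -0.0023]
-2.346 [-1.6300e+00 -1.8566e+02  1.3000e-01] [ 0.0419 -0.0065 -0.0014]
-2.332 [  -2.25 -185.97    0.88] [ 0.0396 -0.0024  0.0085]
-2.346 [-1.5600e+00 -1.8503e+02  1.0000e-01] [ 0.044  -0.006  -0.0025]
-2.347 [-1.5000e+00 -1.8528e+02 -6.0000e-02] [ 0.0693 -0.0074 -0.0026]
-2.346 [-1.6700e+00 -1.8492e+02  9.0000e-02] [ 0.0291 -0.006   0.0005]
stand x -30.6 y 0.1 z 185.3 axis [0.991 0.137 0.003] yaw err 0.007
[-0.40227795 -0.3949236   0.39571913] 24.675
```

View pics/s13c.png

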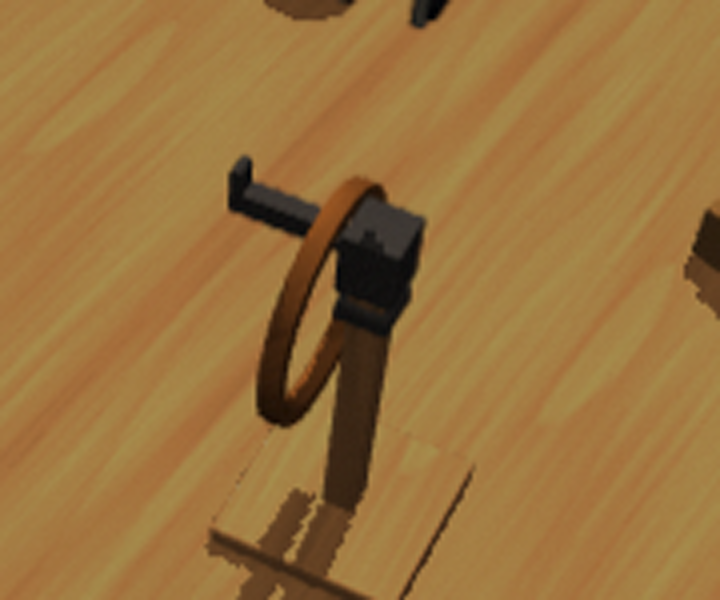

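View pics/d13c.png

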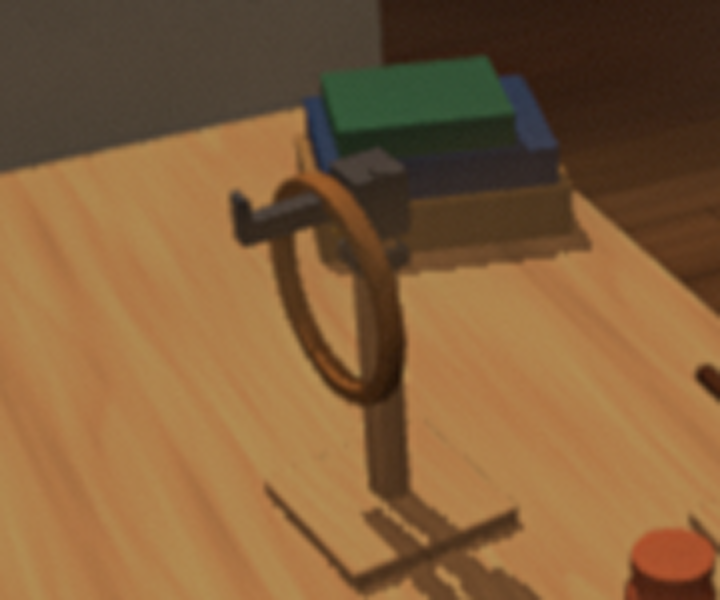

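View pics/w13.png

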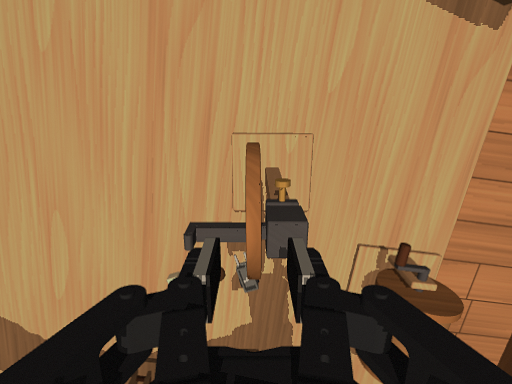

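```bash
python3 - <<'E'
from h import *
a=shot('side')['image'].astype(float)
for i in range(8): b=shot('side')['image'].astype(float)
d=np.abs(a-b).max(2)[95:165,190:240]; print('diff hoop region max',d.max(),d.mean())
p=shot('scene')
for q in ['die','token','hoop']: print(q,[(np.round(x['location'],1).tolist(),round(x['confidence'],2)) for x in ctrl.mark_of(p,q)])
s=ctrl.read_state(); print(s['clock'],s['force'].round(2)); print(ctrl.finish_job())
E
```

```text
diff hoop region max 28.0 1.7574285714285713
die [([466.5, -12.2, 2.3], 0.55)]
token [([539.8, 5.9, -0.2], 0.47)]
hoop [([580.8, 208.8, 182.0], 0.98), ([791.7, -241.1, 100.4], 0.72)]
25.475 [ 0.7   0.07 -0.06]
the job is handed in; nothing more can be done
None
```

The hoop is hanging in the notch next to the post, released. I handed the job in at about 25.5 s, and no verdict came back.

**What I did:** I took the 150 mm hoop from the cradle farthest from the base, gripping the rim 45 mm to one side of the top. I passed it over the tip of the hook and lowered it onto the flat, where it bore with about 4.5–5 N. Still holding it, I slid it back until the bearing force dropped. I then lowered it about 5.5 mm onto the notch floor, where it bore with about 3 N, opened the fingers part-way and lifted clear. Hook loads came from the noisy wrist force and never read above about 5.3 N against the 14 N limit.

**Last checks:**
- **Position:** The cameras put the hoop's centre at stand x about -31 mm, y about 0 mm, 186 mm above the shelf.
- **Alignment:** Its axis was level, and within about 0.01 rad of the arm's direction.
- **Stillness:** Pictures 0.4 s apart showed only a small difference (mean 1.8 grey levels), so it appeared to be at rest.
- **Bystanders:** The die and token were found where they started, to within the detector's error of about 4 mm. I did not re-measure the cart and jar, but nothing came near them.
- **Robot:** The wrist force was near zero and the gripper was well above everything.

**One disagreement:** The notch geometry allows a centre only between -29 and -25 mm, so the camera x reading looks 2–3 mm too far out. The drop in height and the gap to the block in the wrist view both fit the hoop sitting in the notch. Either value is inside the permitted range.

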